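Close up the cold packs and set out two vials on them

TASK

Set out the two squat, flat-capped vials on the cold packs. First slide the loose cold pack in the steel dish up against the fixed one, so that they meet flush, square and in line; then take the two squat vials out of the sloping tray and stand them upright, one in the middle of each pack. Leave the pointed dropper vials in their pockets and everything else where it is.

Things in the scene. Friction and masses are not known exactly. Their poses are not given: they have to be found in the camera images.
- tray: Fixed grey pocket tray, 175 mm wide (its y) by 130 mm, 22 mm thick, on a low stand, sloping up 30 degrees away from the robot: its normal is (-0.5, 0, 0.866) in its frame. Six square pockets 24 mm wide, 14 mm deep along the normal: two rows 58 mm apart, columns at y = -56, 0, 56 mm. Origin: on the table under its centre; z up.
- pocket_low (a point): Centre of the floor of the lower row's middle pocket (where a vial's base rests).
- pocket_high (a point): Centre of the floor of the upper row's middle pocket.
- vial_a: Glass vial to be moved: short and squat, 38 mm tall, body 22 mm across up to 26 mm high, then a flat-topped aluminium cap 19 mm across, paper label. It starts in a pocket of the lower row, any of the three. Origin: centre of its base; z is its axis, towards the cap.
- vial_b: Glass vial to be moved: short and squat, 38 mm tall, body 22 mm across up to 26 mm high, then a flat-topped aluminium cap 19 mm across, paper label. It starts in a pocket of the upper row, any of the three. Origin: centre of its base; z is its axis, towards the cap.
- dropper_1: Dropper vial, to be left in its pocket: glass body 22 mm across and 30 mm high, then a white nozzle tapering to a point, 60 mm tall in all. Origin: centre of its base; z its axis, towards the nozzle. Starts in the lower row.
- dropper_2: Dropper vial, to be left in its pocket: glass body 22 mm across and 30 mm high, then a white nozzle tapering to a point, 60 mm tall in all. Origin: centre of its base; z its axis, towards the nozzle. Starts in the lower row.
- dropper_3: Dropper vial, to be left in its pocket: glass body 22 mm across and 30 mm high, then a white nozzle tapering to a point, 60 mm tall in all. Origin: centre of its base; z its axis, towards the nozzle. Starts in the upper row.
- dropper_4: Dropper vial, to be left in its pocket: glass body 22 mm across and 30 mm high, then a white nozzle tapering to a point, 60 mm tall in all. Origin: centre of its base; z its axis, towards the nozzle. Starts in the upper row.
- dish: Fixed stainless dish, 160 mm (x) by 300 mm (y), rim 10 mm high, floor 4 mm above the table. The fixed cold pack stands in its +y half: white plastic brick 60 (x) by 100 (y) by 30 mm high, centred at y = 95 mm. Origin: underside centre of the dish; z up. When flush, the loose pack's origin lies at x = 0, y = -5 mm, z = 4 mm in this frame.
- butt_face (a point): Centre of the fixed pack's end face (dish y = 45 mm, facing the dish's -y) against which the loose pack must butt.
- fixed_top (a point): Centre of the fixed pack's top, 34 mm above the table.
- pack: Loose cold pack lying on the dish floor: the same brick, 60 mm (x) by 100 mm (y) by 30 mm high, 0.18 to 0.35 kg. It starts on the -y side of the fixed pack with a gap of about 25 to 60 mm, up to 14 mm out of line and up to 0.28 rad skew. Origin: centre of its underside; y is its long axis.
- pack_top (a point): Centre of the loose pack's top, 30 mm above its underside.
- bottle: Bystander: clear bottle, 54 mm across, 150 mm tall, standing just beyond the dish's +x side near the fixed pack. Origin: underside centre.
- spool: Bystander: white tape spool, 48 mm across, 65 mm tall, standing just beyond the dish's +x side near the loose pack. Origin: underside centre.
- gallipot: Bystander: small steel bowl, 72 mm across, 35 mm tall, on the robot's side of the dish. Origin: underside centre.
- carton: Bystander: small carton, 45 mm by 100 mm (y) by 40 mm tall, behind the tray. Origin: underside centre.
- amber: Bystander: small amber bottle, 38 mm across, 85 mm tall, standing beside the tray on its +y side. Origin: underside centre.
- syringe: Bystander: syringe lying along its y in front of the tray, 117 mm long, 22 mm wide at its flange. Origin: under the barrel, on the table.

How it is judged:
By the outcome, as a careful person would: the job done as asked, in the order asked, and still so for the second after the job is handed in, with the robot touching nothing.
It also fails if it takes over 72 s, if anything falls off the work surface, if the arm or the gripper's body presses on something with over 40 N, if the wrist force passes 120 N, or if a joint passes its speed limit or range.

ROBOT

A 6-joint arm with a two-finger parallel gripper is mounted at the origin on the work surface. World frame = base frame: x ahead of the robot, y to its left, z up, the work surface at z = 0. Lengths are in m, angles in rad, forces in N, time in s.
With the tool pointing down it reaches from about 0.3 to 1 m from the base axis. Payload 5.1 kg.
Tool frame: the origin (TCP) lies midway between the tips of the shut fingers; the grasp point (between the pads) lies robot.grip_point_offset behind it (robot.grip_point_offset is the distance from the TCP to the grasp point, in m); z points along the fingers, x is the direction in which the jaws open and shut, and the axes are right-handed (so a half turn about z gives the same grasp; the last joint's range is limited). The gripper opens to 95 mm and grips with 3 to 60 N. Pads are 20 mm wide; open, the fingers measure 119 mm over their backs; the gripper's body (75 mm by 180 mm) begins 59 mm behind the grasp point.
Start: joints at [-1.352, 0.124, 1.65, -0, 1.367, -0.083], TCP at [0.193, -0.621, 0.215] pointing down, gripper open.
Joint ranges: [-2.61, 2.61], [-1.02, 2.33], [0.03, 2.71], [-1.35, 4.49], [0.32, 2.68], [-2.91, 2.91]. Speed limits (rad/s): [2.57, 2.57, 3.14, 3.14, 3.14, 3.14].

INTERFACE

Orientations are given as a rotation vector (axis times angle).
In Python, from rig import robot gives the robot as it stands.
- The arm moves only by the tool play_rows, never from a script. Its argument "plan" is a list of rows, each a list of 5 numbers: the opening, from 0 (shut) to 1 (fully open), then the shift along the tool's x, y, z in m, then the turn about the tool's z in rad. In form: [[jaw, tx, ty, tz, spin], ...]. A call has 1 to 12 rows; each row shifts and turns the commanded pose from where the row before left it, along the tool's axes as they then stand; what a row does not reach is not made up. A row lasts 1/10 s, in which the tool goes at most 50 mm and 8.59 degrees, less where a joint would pass 70% of its speed; a pose out of reach is approached as far as the arm can. A call is refused whole if a number of a shift passes 0.05 or a number of a turn 0.15, either way. A call with a gripper value outside its range is refused whole. The fingers move at their own pace and stop on an object; "newtons" is the grip in N (left out, the last holds). Time passes only in rows, so rows that do not move let the fingers close. It gives the time, the measured TCP pose, the force and the opening at its end, in the units of the state.
- robot.sense(): the state, without advancing time (a new reading comes with each control period).
- robot.snapshot(name): name is "scene" or "top" or "wrist"; returns a dict with "frame" (420x560x3 uint8, red, green, blue), "depth" (420x560 float32, m along the optical axis (not along the pixel's ray), 0 where there is no reading), "camera_matrix" (3x3 intrinsics, pixels), "k1" (the pictures are not rectified: a ray, as slopes to the right and down, at radius r is drawn at 1 + k1 r^2 times it, then the intrinsics apply), "R" (3x3) and "t" (3): a world point X has camera coordinates R X + t. Camera axes: x right, y down, z forward; pixel columns grow to the right and rows downward; lengths in m; the calibration is good to about 2 mm. A picture is of the moment at which its call begins.
- robot.job_done(): hands the job in, once; it reports no verdict.
The state is a dict: "time_s": time; "joints": joint angles; "dq": joint speeds; "effort": joint torques, N m; "position": TCP position; "eef_rot": TCP orientation; "wrist_force": force on the tool from outside, world axes, zero at the start; "moment": the same for the moment, N m; "finger_gap": finger opening in m.
Only numpy, scipy, OpenCV 4.12 (cv2) and the standard library are available. Lean on these libraries where they do the work, as an engineer would, in place of code of your own. Each camera call takes 0.05 s, during which the arm holds its last target.

## Working session

There is one attempt and no reset: what is moved stays moved. The work goes in short steps, Python scripts to look and compute and a tool call to move; the robot and the scene stay as the last step left them, time stands still between calls to the robot, and variables do not carry over. Pictures are saved under pics/ and viewed, and the job is handed in when it is done.

Besides the shell and the picture viewer there is one more tool, called by a JSON object that holds its "op" and its "data". play_rows: Moves the arm, as the interface text tells. Its arguments: {"type":"object","properties":{"plan":{"type":"array"},"newtons":{"type":"number"}},"required":["plan"]}

```bash
ls; mkdir -p pics
python3 - <<'E'
from rig import robot
import cv2,pickle
print(robot.sense(), robot.grip_point_offset)
for n in ["scene","top","wrist"]:
    s=robot.snapshot(n); pickle.dump(s,open(f"{n}0.pkl","wb"))
    cv2.imwrite(f"pics/{n}0.png",s["frame"][:,:,::-1])
    print(n,s["camera_matrix"].tolist(),s["k1"],s["R"].round(4).tolist(),s["t"])
E
```

```text
pics
{'time_s': 0.0, 'joints': array([-1.35159348e+00,  1.24524545e-01,  1.65161922e+00, -2.53122643e-05,
        1.36748172e+00, -8.25982794e-02]), 'dq': array([-0.0002353 , -0.00107253, -0.00078811, -0.00063063, -0.00103183,
        0.00081878]), 'effort': array([ 1.81677042e-03, -4.17602670e+01, -3.59930027e+01,  7.75199477e-02,
        4.92374436e-02, -1.55121620e-04]), 'position': array([ 0.19303822, -0.62002886,  0.21340684]), 'eef_rot': array([-2.52908635e+00,  1.86146331e+00,  2.43131573e-03]), 'wrist_force': array([0.3879881 , 0.12563222, 0.20308054]), 'moment': array([-0.00448762,  0.02531671,  0.0026515 ]), 'finger_gap': 0.09497921835510337} 0.0188
scene [[380.2771614629186, 0.0, 277.73698700219427], [0.0, 380.2771614629186, 209.46482310723283], [0.0, 0.0, 1.0]] -0.05367437649392046 [[-0.7334, 0.6798, 0.0063], [0.5707, 0.6206, -0.5377], [-0.3694, -0.3908, -0.8431]] [ 0.39209738 -0.29983534  1.07951503]
top [[435.751659021672, 0.0, 273.50760572830086], [0.0, 435.751659021672, 207.10816635711652], [0.0, 0.0, 1.0]] -0.0466829726323297 [[-0.03, -0.9993, -0.0201], [-0.99, 0.0324, -0.1376], [0.1381, 0.0157, -0.9903]] [0.05667937 0.54308166 1.09635813]
wrist [[324.7999341778933, 0.0, 279.6648715719921], [0.0, 324.7999341778933, 212.3727487552513], [0.0, 0.0, 1.0]] -0.07831913726075845 [[0.2964, -0.9551, -0.0017], [-0.9281, -0.2884, 0.2354], [-0.2253, -0.0682, -0.9719]] [-0.64905942 -0.02553163  0.38990116]
```

View pics/scene0.png

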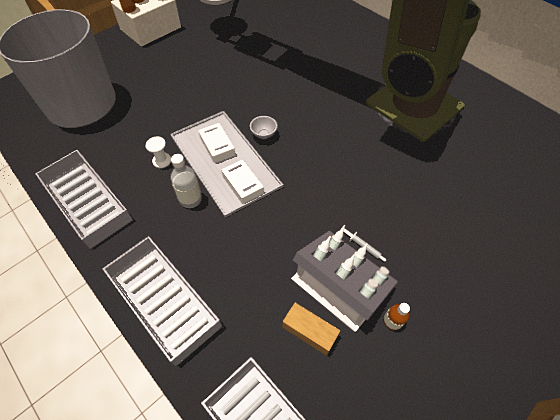

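View pics/top0.png

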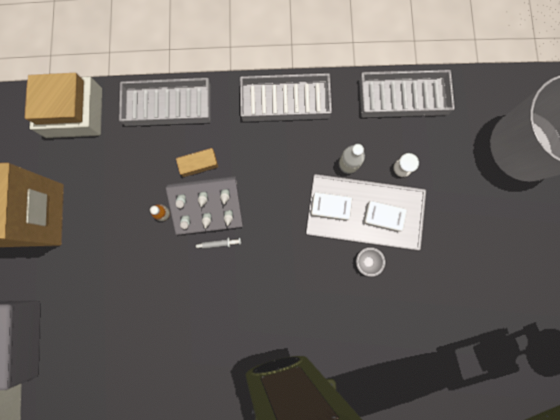

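View pics/wrist0.png

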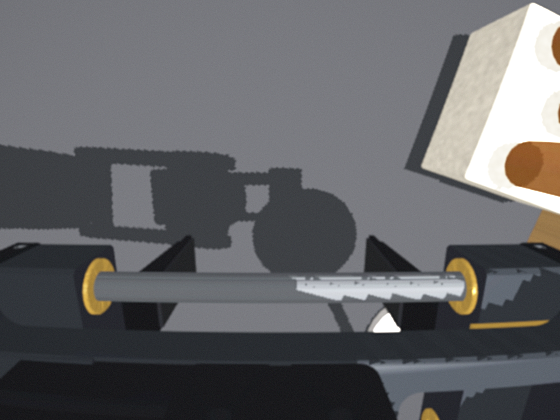

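```bash
cat > h.py <<'E'
import numpy as np,cv2,pickle
def und(s,uv):
    K=s["camera_matrix"];d=np.array([s["k1"],0,0,0,0.])
    return cv2.undistortPoints(np.asarray(uv,float).reshape(-1,1,2),K,d).reshape(-1,2)
def onplane(s,uv,z):
    p=und(s,uv);R,t=s["R"],np.asarray(s["t"]);C=-R.T@t
    D=np.c_[p,np.ones(len(p))]@R
    return C+D*((z-C[2])/D[:,2])[:,None]
def cloud(s):
    H,W=s["depth"].shape
    u,v=np.meshgrid(np.arange(W),np.arange(H))
    p=und(s,np.c_[u.ravel(),v.ravel()]);d=s["depth"].ravel()
    X=(np.c_[p*d[:,None],d]-np.asarray(s["t"]))@s["R"]
    X[d==0]=np.nan
    return X.reshape(H,W,3)
def proj(s,X):
    X=np.asarray(X,float).reshape(-1,3);c=X@s["R"].T+np.asarray(s["t"])
    p=c[:,:2]/c[:,2:];r=(p**2).sum(1,keepdims=True);p=p*(1+s["k1"]*r)
    K=s["camera_matrix"];return p*[K[0,0],K[1,1]]+[K[0,2],K[1,2]]
def crop(s,x0,y0,x1,y1,k,name):
    im=s["frame"][y0:y1,x0:x1,::-1]
    cv2.imwrite(name,cv2.resize(im,None,fx=k,fy=k,interpolation=cv2.INTER_CUBIC))
E
python3 - <<'E'
from h import *
t=pickle.load(open("top0.pkl","rb"));s=pickle.load(open("scene0.pkl","rb"))
crop(t,295,135,435,285,5,"pics/c1.png");crop(t,140,140,260,260,5,"pics/c2.png")
crop(s,280,215,420,355,5,"pics/c3.png")
for n,q in(("top",t),("scene",s)):
    c=cloud(q);print(n)
    pts={"top":[(331,207),(385,216),(320,190),(400,240),(270,240),(194,220)],"scene":[(217,142),(243,180),(200,250)]}[n]
    for u,v in pts: print(u,v,c[v,u].round(4))
E
```

```text
top
331 207 [ 0.5401 -0.1098  0.0375]
385 216 [ 0.5123 -0.2493  0.0343]
320 190 [ 0.5923 -0.0867  0.0011]
400 240 [ 0.4502 -0.2914  0.0075]
270 240 [0.4616 0.0522 0.0017]
194 220 [0.5163 0.2457 0.0486]
scene
217 142 [ 0.5218 -0.238   0.0358]
243 180 [ 0.5491 -0.1043  0.0331]
200 250 [ 7.266e-01 -4.260e-02 -2.000e-04]
```

View pics/c1.png

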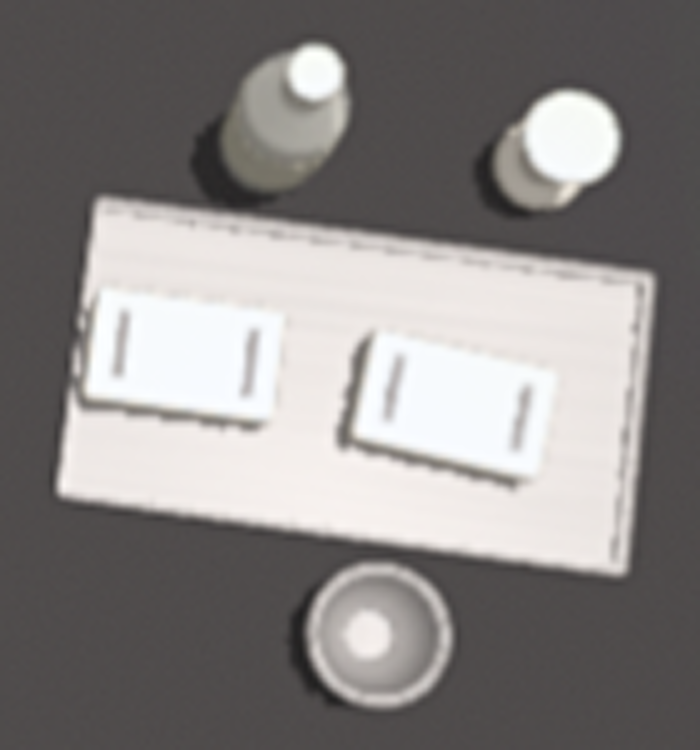

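View pics/c2.png

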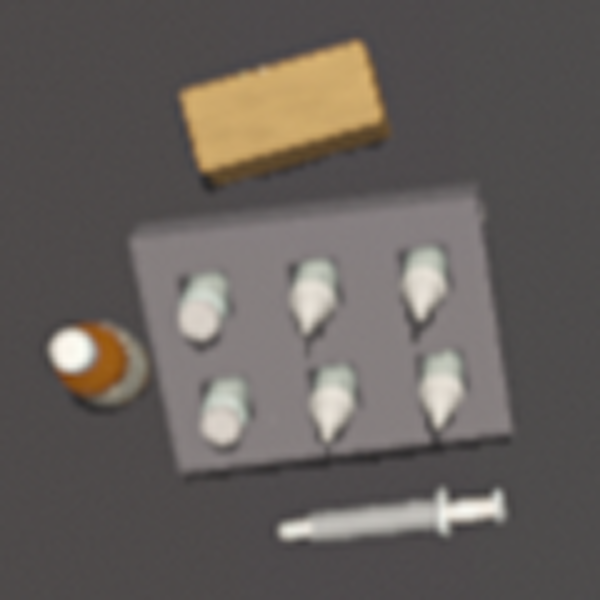

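View pics/c3.png

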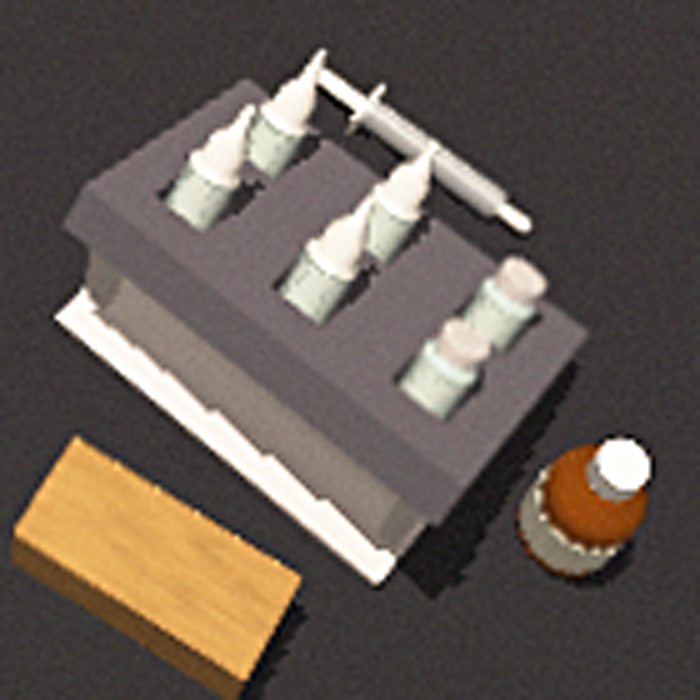

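```bash
cat > packs.py <<'E'
from h import *
def packs(s,verbose=True):
    c=cloud(s);z=c[...,2]
    m=((z>0.022)&(z<0.046)&(c[...,0]>.42)&(c[...,0]<.62)&(c[...,1]<-.03)&(c[...,1]>-.38)).astype(np.uint8)
    m=cv2.morphologyEx(m,cv2.MORPH_OPEN,np.ones((5,5),np.uint8))
    n,l,st,ce=cv2.connectedComponentsWithStats(m)
    for i in range(1,n):
        if st[i,4]<300: continue
        v,u=np.nonzero(l==i)
        cn=cv2.findContours((l==i).astype(np.uint8),cv2.RETR_EXTERNAL,cv2.CHAIN_APPROX_NONE)[0][0][:,0]
        P=onplane(s,np.c_[u,v],.034)
        r=cv2.minAreaRect((P[:,:2]*1000).astype(np.float32))
        print(st[i].tolist(),"mean",P.mean(0).round(4),"z",np.median(c[v,u,2]).round(4),"rect",np.round(r[0],1),np.round(r[1],1),round(r[2],2))
E
python3 - <<'E'
from packs import *
t=pickle.load(open("top0.pkl","rb"));s=pickle.load(open("scene0.pkl","rb"))
for q in(t,s): packs(q)
def C(c,x0,y0,k=5): return (np.array(c,float)+.5)/k-.5+[x0,y0]
def rep(n,p):
    print(n,p[:,:2].round(4).tolist(),"c",p[:,:2].mean(0).round(4))
    e=lambda a,b:p[b,:2]-p[a,:2]
    for a,b in((0,1),(3,2),(0,3),(1,2)): d=e(a,b);print("  len %.4f ang %.2f"%(np.hypot(*d),np.degrees(np.arctan2(d[1],d[0]))))
rep("loose",onplane(t,C([(378,330),(555,372),(530,478),(357,440)],295,135),.034))
rep("fixed",onplane(t,C([(100,288),(285,312),(268,418),(84,402)],295,135),.034))
rep("dish",onplane(t,C([(97,195),(655,270),(628,575),(58,495)],295,135),.01))
for nm,c,z in (("bottle",(316,73),.15),("bottlebase",(270,165),.0),("spool",(572,137),.065),("galli",(378,634),.035)): print(nm,onplane(t,C([c],295,135),z).round(3))
print("amber",onplane(t,C([(72,350)],140,140),.085).round(3))
# tray plane
c=cloud(t);P=c[178:235,168:242].reshape(-1,3);P=P[~np.isnan(P).any(1)]
A=np.c_[P[:,:2],np.ones(len(P))];w=np.ones(len(P),bool)
for k in range(30):
    q=np.linalg.lstsq(A[w],P[w,2],rcond=None)[0];r=P[:,2]-A@q;w=abs(r)<.004
print("plane",q,w.sum(),"tilt",np.degrees(np.arctan(np.hypot(*q[:2]))),"yaw",np.degrees(np.arctan2(q[1],q[0])))
E
```

```text
[312, 193, 40, 27, 858] mean [ 0.5435 -0.1127  0.034 ] z 0.0338 rect [ 543.2 -111.7] [100.2  61.2] 80.39
[366, 202, 40, 29, 879] mean [ 0.5127 -0.2506  0.034 ] z 0.0338 rect [ 512.8 -250.2] [99.1 61.3] 74.91
[200, 124, 34, 34, 752] mean [ 0.5195 -0.2457  0.034 ] z 0.0345 rect [ 519.2 -247.5] [108.5  61.7] 74.49
[222, 161, 41, 39, 923] mean [ 0.5498 -0.1071  0.034 ] z 0.0341 rect [ 549.7 -108.2] [107.   62.4] 79.46
loose [[0.554, -0.2134], [0.5289, -0.3044], [0.474, -0.2875], [0.4967, -0.199]] c [ 0.5134 -0.2511]
  len 0.0944 ang -105.44
  len 0.0913 ang -104.39
  len 0.0591 ang 165.92
  len 0.0574 ang 162.88
fixed [[0.5811, -0.0692], [0.5652, -0.1653], [0.5097, -0.1535], [0.5212, -0.0583]] c [ 0.5443 -0.1116]
  len 0.0974 ang -99.40
  len 0.0959 ang -96.88
  len 0.0609 ang 169.68
  len 0.0567 ang 167.91
dish [[0.636, -0.0717], [0.5852, -0.3691], [0.4231, -0.3423], [0.475, -0.0442]] c [ 0.5298 -0.2068]
  len 0.3017 ang -99.70
  len 0.3026 ang -99.88
  len 0.1634 ang 170.30
  len 0.1644 ang 170.61
bottle [[ 0.662 -0.167  0.15 ]]
bottlebase [[ 0.652 -0.167  0.   ]]
spool [[ 0.647 -0.313  0.065]]
galli [[ 0.397 -0.204  0.035]]
amber [[0.542 0.34  0.085]]
plane [ 0.57233002  0.05052269 -0.25907143] 2507 tilt 29.879764526041367 yaw 5.044734229963916
```

{"op": "play_rows", "data": {"plan": [[1,0,0,0,-0.144],[1,0,0,0,-0.144],[1,0,0,0,-0.144],[1,0,0,0,-0.144],[1,0,0,0,-0.144],[1,0,0,0,-0.144],[1,0,0,0,-0.144]], "newtons": 20}}

```text
time_s: 0.85
position: [0.1931, -0.6204, 0.2141]
eef_rot: [-3.115, 0.399, 0.0]
wrist_force: [-0.8, 0.1, -0.2]
finger_gap: 0.0946
```

{"op": "play_rows", "data": {"plan": [[1,0.0213,-0.0425,0,0],[1,0.0213,-0.0425,0,0],[1,0.0213,-0.0425,0,0],[1,0.0213,-0.0425,0,0],[1,0.0213,-0.0425,0,0],[1,0.0213,-0.0425,0,0],[1,0.0213,-0.0425,0,0],[1,0.0213,-0.0425,0,0],[1,0.0213,-0.0425,0,0],[1,0.0213,-0.0425,0,0],[1,0,0,0,0],[1,0,0,0,0]]}}

```text
time_s: 2.05
position: [0.5089, -0.2641, 0.2142]
eef_rot: [3.115, -0.405, -0.001]
wrist_force: [-0.3, 0.1, -0.0]
finger_gap: 0.0952
```

```bash
cat > st.py <<'E'
import numpy as np,cv2
from rig import robot
def st():
    s=robot.sense();R=cv2.Rodrigues(np.asarray(s["eef_rot"]))[0]
    th=np.arctan2(R[1,0],R[0,0])
    print("t",round(s["time_s"],2),"p",s["position"].round(4),"yaw",round(np.degrees(th),2),"zax",R[:,2].round(3),"F",s["wrist_force"].round(1),"M",s["moment"].round(2),"gap",round(s["finger_gap"],4),"q",s["joints"].round(2))
    return s,R,th
def to(p,yaw=None):
    s,R,th=st()
    if yaw is not None:
        w=np.radians(yaw);d=(w-th+np.pi)%(2*np.pi)-np.pi
        print("spin",round(-d,4));th=w
    x=np.array([np.cos(th),np.sin(th),0]);y=np.array([np.sin(th),-np.cos(th),0]);e=np.asarray(p)-s["position"]
    print("tool shift",(e@x).round(4),(e@y).round(4),(-e[2]).round(4),"xy len",np.hypot(*e[:2]).round(4))
E
python3 - <<'E'
from st import *
to([.509,-.265,.014],-15)
import pickle
s=robot.snapshot("wrist");pickle.dump(s,open("w1.pkl","wb"));cv2.imwrite("pics/w1.png",s["frame"][:,:,::-1])
E
```

```text
t 2.05 p [ 0.5089 -0.2641  0.2142] yaw -14.81 zax [-0.001  0.    -1.   ] F [-0.3  0.1 -0. ] M [ 0.02 -0.11  0.06] gap 0.0952 q [-0.57 -0.04  1.82 -0.    1.36 -0.31]
spin 0.0033
tool shift 0.0003 0.0009 0.2002 xy len 0.0009
```

View pics/w1.png

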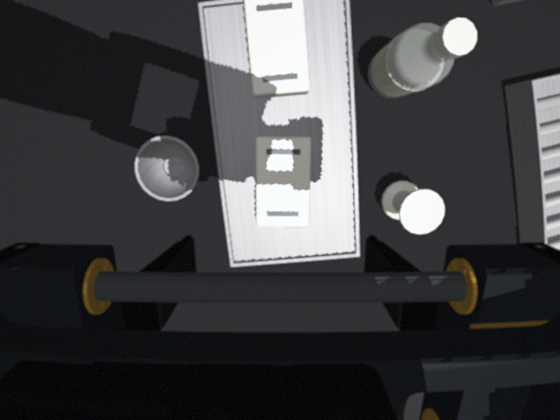

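Run:
```python
from h import *
s=pickle.load(open("w1.pkl","rb"))
p=onplane(s,[(257,138),(311,138),(308,227),(257,227),(254,94),(309,92),(298,2)],.034)[:,:2];print(p.round(4).tolist(),p[:4].mean(0))
crop(s,200,0,360,240,3,"pics/w1c.png")
```

```text
[[0.502, -0.1982], [0.5571, -0.2128], [0.5308, -0.307], [0.4754, -0.2923], [0.511, -0.1543], [0.5663, -0.1669], [0.5769, -0.08]] [ 0.51633593 -0.25259114]
```

View pics/w1c.png

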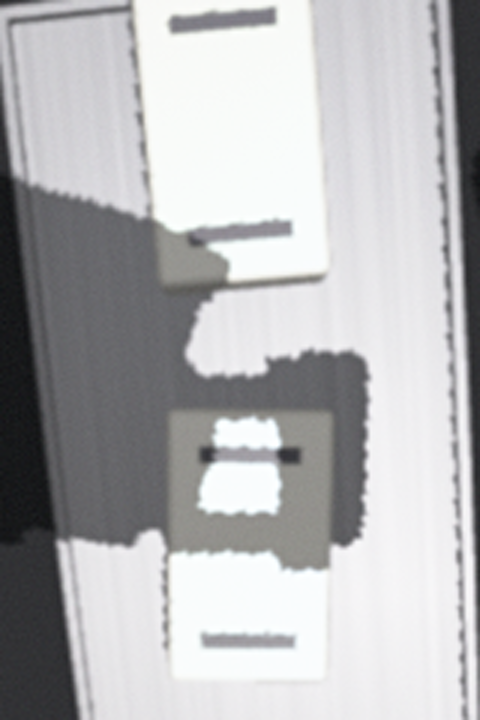

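{"op": "play_rows", "data": {"plan": [[1,0,0,0.04,0],[1,0,0,0.04,0],[1,0,0,0.04,0],[1,0,0,0.04,0],[1,0,0,0.03,0],[1,0,0,0.009,0],[1,0,0,0,0]]}}

```text
time_s: 2.8
position: [0.5069, -0.2654, 0.0143]
eef_rot: [-3.113, 0.412, 0.005]
wrist_force: [-0.1, 0.1, 0.7]
finger_gap: 0.0954
```

Fingers straddle the pack at z 14 mm. Closing gently.

{"op": "play_rows", "data": {"plan": [[0.5,0,0,0,0],[0.5,0,0,0,0],[0.5,0,0,0,0],[0.5,0,0,0,0],[0.5,0,0,0,0],[0.5,0,0,0,0],[0.5,0,0,0,0],[0.5,0,0,0,0]], "newtons": 20}}

```text
time_s: 3.6
position: [0.5096, -0.2654, 0.0166]
eef_rot: [3.114, -0.409, 0.003]
wrist_force: [1.1, 0.3, 4.6]
finger_gap: 0.06
```

Run:
```python
from st import *; import pickle
from packs import packs
st()
s=robot.snapshot("top");packs(s)
s=robot.snapshot("wrist");cv2.imwrite("pics/w2.png",s["frame"][:,:,::-1])
```

```text
t 3.6 p [ 0.5096 -0.2654  0.0166] yaw -14.95 zax [ 0.002 -0.001 -1.   ] F [1.1 0.3 4.6] M [-0.06 -0.54  0.01] gap 0.06 q [-0.57  0.16  1.97  0.    1.01 -0.31]
[312, 193, 40, 27, 868] mean [ 0.5435 -0.1115  0.034 ] z 0.0338 rect [ 543.3 -111.6] [99.9 61.2] 80.22
[365, 202, 23, 25, 423] mean [ 0.5191 -0.225   0.034 ] z 0.0336 rect [ 517.8 -226.2] [51.7 60.7] 74.91
```

View pics/w2.png

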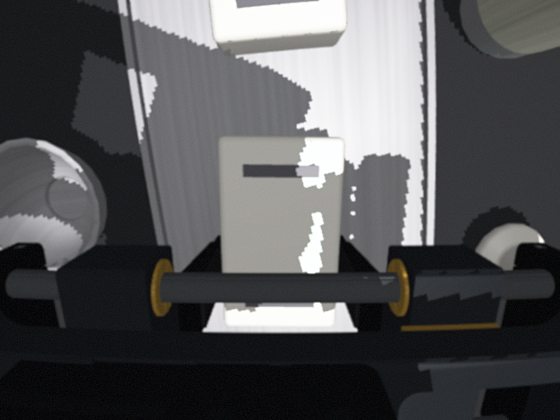

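{"op": "play_rows", "data": {"plan": [[0.5,0,0,0,-0.03],[0.5,0,0,0,-0.03],[0.5,0,0,0,-0.03],[0.5,0.0047,-0.005,0,0],[0.5,0.0047,-0.005,0,0],[0.5,0,-0.008,0,0],[0.5,0,-0.008,0,0],[0.5,0,-0.008,0,0],[0.5,0,0,0,0],[0.5,0,0,0,0]], "newtons": 30}}

```text
time_s: 4.7
position: [0.5243, -0.2336, 0.0166]
eef_rot: [3.129, -0.268, 0.002]
wrist_force: [0.4, -0.4, 6.3]
finger_gap: 0.0596
```

Run:
```python
from st import *; import pickle
from packs import packs
from h import crop
st()
s=robot.snapshot("top");packs(s);crop(s,300,180,420,240,6,"pics/t3.png")
s=robot.snapshot("wrist");cv2.imwrite("pics/w3.png",s["frame"][:,:,::-1])
```

```text
t 4.7 p [ 0.5243 -0.2336  0.0166] yaw -9.79 zax [ 0.001 -0.001 -1.   ] F [ 0.4 -0.4  6.3] M [-0.14 -0.32 -0.07] gap 0.0596 q [-0.51  0.16  1.97 -0.    1.01 -0.34]
[312, 193, 40, 27, 886] mean [ 0.5434 -0.1117  0.034 ] z 0.0339 rect [ 543.3 -111.6] [100.2  61.2] 80.22
[353, 199, 19, 23, 313] mean [ 0.5321 -0.1879  0.034 ] z 0.0336 rect [ 529.6 -190.3] [43.3 60.9] 79.33
```

View pics/w3.png

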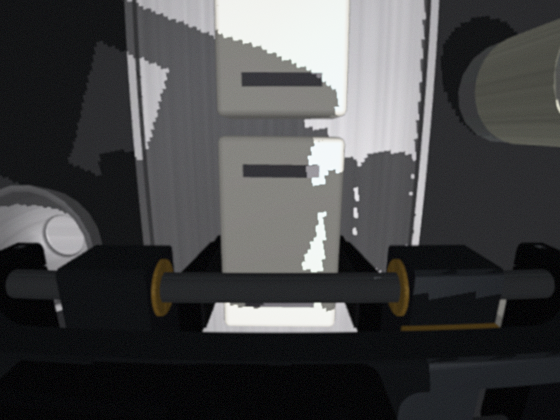

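View pics/t3.png

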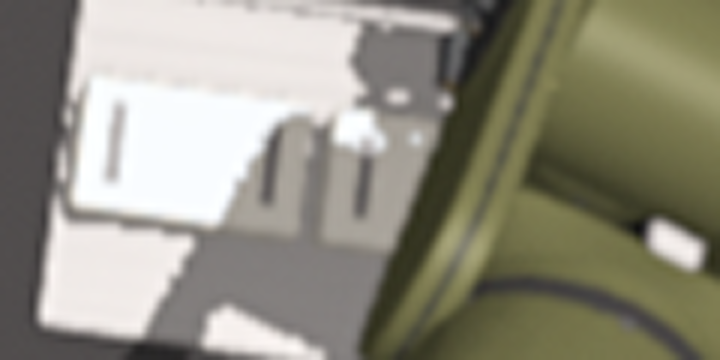

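Run:
```python
from st import *; import pickle
from h import crop
s=robot.snapshot("wrist");pickle.dump(s,open("w3.pkl","wb"));crop(s,200,0,360,170,4.7,"pics/w3c.png")
```

```text
(no output)
```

View pics/w3c.png

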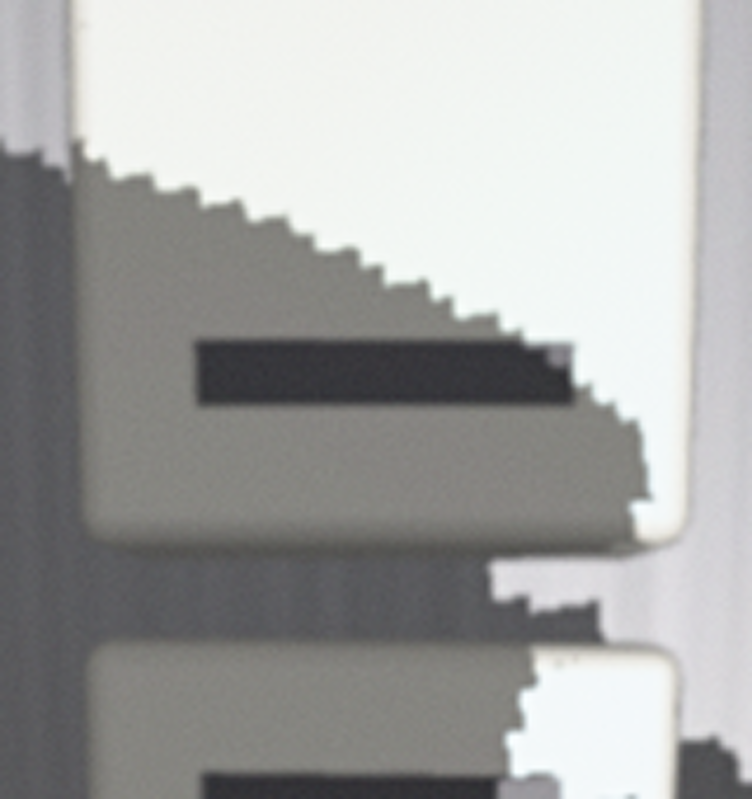

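Run:
```python
from h import *
s=pickle.load(open("w3.pkl","rb"))
C=lambda c:(np.array(c,float)+.5)/4.7-.5+[200,0]
p=onplane(s,C([(195,372),(572,372),(203,785),(564,785),(383,340),(383,405),(383,772),(383,545),(383,648),(83,480),(92,720),(690,480),(680,720)]),.034)[:,:2]*1000
a=np.radians(80.2);Y=np.array([np.cos(a),np.sin(a)]);X=np.array([Y[1],-Y[0]])
print(np.c_[p@X,p@Y].round(1))
```

```text
[[539.8 -50.6]
 [575.6 -50.6]
 [539.7 -89.9]
 [575.7 -89.9]
 [557.6 -47.8]
 [557.6 -53.7]
 [557.6 -88.6]
 [557.6 -66.7]
 [557.6 -76.5]
 [528.8 -60.5]
 [528.8 -83.4]
 [587.2 -60.5]
 [587.1 -83.5]]
```

{"op": "play_rows", "data": {"plan": [[0.5,0,-0.004,0,0],[0.5,0,-0.004,0,0],[0.5,0,-0.001,0,0],[0.5,0,-0.001,0,0],[0.5,0,-0.001,0,0],[0.5,0,0,0,0],[0.5,0,0,0,0]]}}

```text
time_s: 5.55
position: [0.5259, -0.225, 0.0167]
eef_rot: [3.125, -0.266, 0.002]
wrist_force: [-0.2, -7.8, 4.1]
finger_gap: 0.0594
```

Run:
```python
from st import *; import pickle
from h import crop
st()
s=robot.snapshot("wrist");pickle.dump(s,open("w4.pkl","wb"));crop(s,200,0,360,170,4.7,"pics/w4c.png")
```

```text
t 5.55 p [ 0.5259 -0.225   0.0167] yaw -9.73 zax [ 0.001 -0.005 -1.   ] F [-0.2 -7.8  4.1] M [-1.36 -0.09  0.08] gap 0.0594 q [-0.5   0.16  1.97 -0.    1.01 -0.32]
```

View pics/w4c.png

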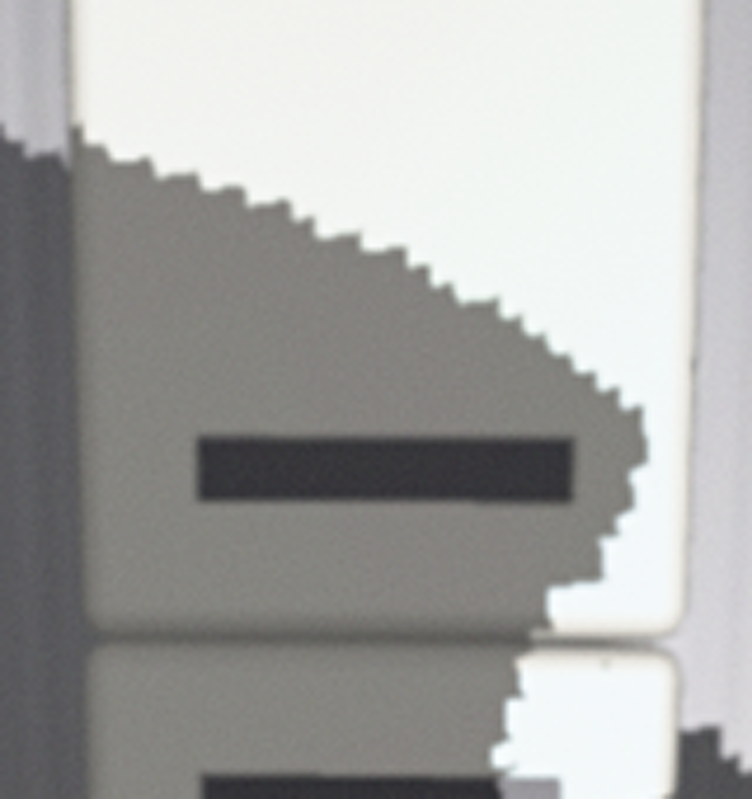

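{"op": "play_rows", "data": {"plan": [[0.72,0,0,0,0],[0.85,0,0,0,0],[0.85,0,0,0,0],[0.85,0,0,0,0],[0.85,0,0,-0.01,0],[0.85,0,0,-0.03,0],[0.85,0,0,-0.04,0],[0.85,0,0,-0.05,0],[0.85,0,0,-0.05,0],[0.85,0,0,-0.03,0],[0.85,0,0,0,0]]}}

```text
time_s: 6.7
position: [0.5284, -0.2236, 0.2336]
eef_rot: [3.125, -0.267, 0.018]
wrist_force: [-0.3, -0.3, 0.6]
finger_gap: 0.0811
```

Run:
```python
from st import *; import pickle
from h import crop
st()
s=robot.snapshot("wrist");pickle.dump(s,open("w5.pkl","wb"));crop(s,200,40,360,240,4,"pics/w5c.png")
```

```text
t 6.7 p [ 0.5284 -0.2236  0.2336] yaw -9.78 zax [ 0.011 -0.006 -1.   ] F [-0.3 -0.3  0.6] M [-0.04 -0.09 -0.04] gap 0.0811 q [-0.49 -0.06  1.81  0.    1.38 -0.32]
```

View pics/w5c.png

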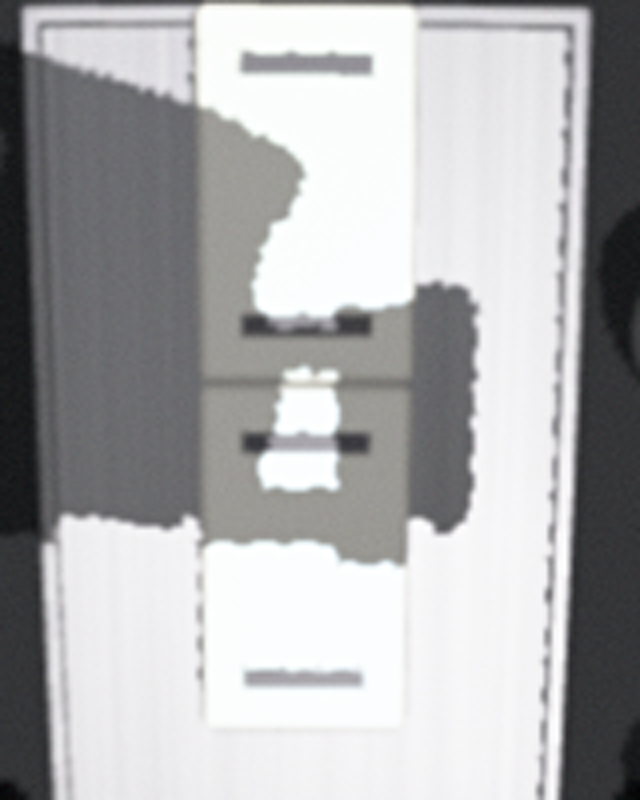

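```bash
python3 - <<'E'
from h import *
from packs import packs
s=pickle.load(open("w5.pkl","rb"))
C=lambda c:(np.array(c,float)+.5)/4-.5+[200,40]
p=onplane(s,C([(241,63),(373,63),(243,325),(371,325),(243,443),(370,443),(245,678),(363,678),(196,60),(417,60),(200,350),(413,350),(202,420),(409,420),(206,690),(404,690),(305,8),(305,382),(305,728)]),.034)[:,:2]*1000
a=np.radians(80.2);Y=np.array([np.cos(a),np.sin(a)]);X=np.array([Y[1],-Y[0]])
print(np.c_[p@X,p@Y].round(1))
E
python3 - <<'E'
from st import *
from packs import packs
s=robot.snapshot("top");packs(s)
E
```

```text
[[ 540.6   17.5]
 [ 575.8   17.5]
 [ 540.4  -50.9]
 [ 575.7  -50.9]
 [ 540.   -83.1]
 [ 575.7  -83.2]
 [ 539.6 -150.9]
 [ 574.1 -151. ]
 [ 528.6   18.3]
 [ 587.5   18.4]
 [ 528.4  -57.6]
 [ 587.4  -57.7]
 [ 528.6  -76.7]
 [ 586.5  -76.8]
 [ 528.2 -154.4]
 [ 586.2 -154.6]
 [ 557.7   31.4]
 [ 557.4  -66.4]
 [ 557.1 -166.1]]
[312, 193, 70, 30, 1506] mean [ 0.5377 -0.1477  0.034 ] z 0.0337 rect [ 536.6 -150. ] [178.3  61.2] 79.93
```

```bash
cat >> h.py <<'E'
def rayplane(s,uv,n,d):
    p=und(s,uv);R,t=s["R"],np.asarray(s["t"]);C=-R.T@t
    D=np.c_[p,np.ones(len(p))]@R
    return C+D*((d-C@n)/(D@n))[:,None]
E
python3 - <<'E'
from h import *
t=pickle.load(open("top0.pkl","rb"));s=pickle.load(open("scene0.pkl","rb"))
y=np.radians(5.04);n=np.array([-.5*np.cos(y),-.5*np.sin(y),.866])
def fit(q,r):
    c=cloud(q);P=c[r[1]:r[3],r[0]:r[2]].reshape(-1,3);P=P[~np.isnan(P).any(1)]
    A=np.c_[P[:,:2],np.ones(len(P))];w=P[:,2]>.03
    for k in range(40):
        f=np.linalg.lstsq(A[w],P[w,2],rcond=None)[0];w=abs(P[:,2]-A@f)<.004
    Q=P[w];return f,np.median(Q@n),Q.mean(0),w.sum()
ft=fit(t,(168,178,242,235));fs=fit(s,(300,235,395,310));print(ft,fs)
C=lambda c,x0,y0:(np.array(c,float)+.5)/5-.5+[x0,y0]
print("top b,a cap",rayplane(t,C([(198,322),(222,427)],140,140),n,ft[1]+.024).round(4))
print("scene b,a cap",rayplane(s,C([(466,338),(521,277)],280,215),n,fs[1]+.024).round(4))
print("top tray corners",rayplane(t,C([(132,238),(480,192),(512,433),(182,472)],140,140),n,ft[1]).round(4))
E
```

```text
(array([ 0.57233002,  0.05052269, -0.25907143]), np.float64(-0.22570836622983445), array([0.54867681, 0.21494636, 0.06581245]), np.int64(2507)) (array([ 0.56921719,  0.05552603, -0.25927638]), np.float64(-0.22643678190848301), array([0.54466392, 0.22054483, 0.06300167]), np.int64(3065))
top b,a cap [[0.5517 0.2725 0.0982]
 [0.5019 0.2671 0.0693]]
scene b,a cap [[0.5528 0.2723 0.098 ]
 [0.5047 0.2679 0.0701]]
top tray corners [[0.5954 0.3061 0.0973]
 [0.6125 0.1309 0.0983]
 [0.4979 0.1233 0.032 ]
 [0.4829 0.2966 0.0321]]
```

{"op": "play_rows", "data": {"plan": [[0.6,0,0,0,-0.15],[0.6,0,0,0,-0.15],[0.6,0,0,0,-0.15],[0.6,0,0,0,-0.15],[0.6,0,0,0,-0.15],[0.6,0,0,0,-0.15],[0.6,0,0,0,-0.15],[0.6,0,0,0,-0.15],[0.6,0,0,0,-0.15],[0.6,0,0,0,-0.15],[0.6,0,0,0,-0.15],[0.6,0,0,0,-0.15]], "newtons": 8}}

```text
time_s: 8.0
position: [0.5243, -0.2215, 0.2228]
eef_rot: [-2.145, -2.288, 0.002]
wrist_force: [-0.1, -0.7, -0.1]
finger_gap: 0.0568
```

{"op": "play_rows", "data": {"plan": [[0.6,0.0445,0.0068,0,-0.029],[0.6,0.0445,0.0068,0,0],[0.6,0.0445,0.0068,0,0],[0.6,0.0445,0.0068,0,0],[0.6,0.0445,0.0068,0,0],[0.6,0.0445,0.0068,0,0],[0.6,0.0445,0.0068,0,0],[0.6,0.0445,0.0068,0,0],[0.6,0.0445,0.0068,0,0],[0.6,0.0445,0.0068,0,0],[0.6,0.0445,0.0068,0,0],[0.6,0,0,0,0]]}}

```text
time_s: 9.2
position: [0.5569, 0.2759, 0.2225]
eef_rot: [-2.114, -2.319, 0.005]
wrist_force: [0.2, 0.3, -0.4]
finger_gap: 0.0569
```

Run:
```python
from st import *; import pickle
to([.507,.268,.066],95.04)
s=robot.snapshot("wrist");pickle.dump(s,open("w6.pkl","wb"));cv2.imwrite("pics/w6.png",s["frame"][:,:,::-1])
print(-s["R"].T@s["t"])
```

```text
t 9.2 p [0.5569 0.2759 0.2225] yaw 95.3 zax [-0.005 -0.    -1.   ] F [ 0.2  0.3 -0.4] M [ 0.13 -0.15  0.05] gap 0.0569 q [ 0.37  0.06  1.71  0.    1.38 -1.29]
spin 0.0045
tool shift -0.0035 -0.0504 0.1565 xy len 0.0505
[0.49291653 0.27007838 0.39318602]
```

View pics/w6.png

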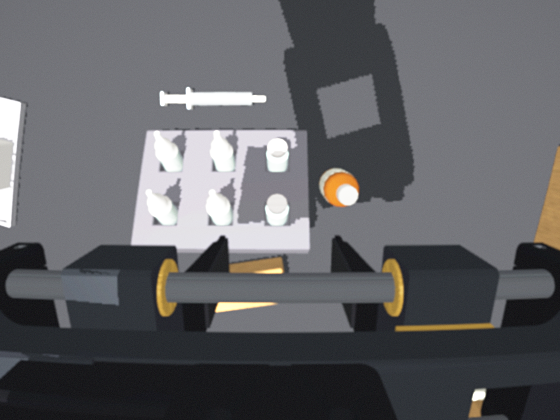

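Run:
```python
from h import *
s=pickle.load(open("w6.pkl","rb"));crop(s,130,120,380,260,3.2,"pics/w6b.png");crop(s,235,125,320,235,6,"pics/w6c.png")
```

```text
(no output)
```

View pics/w6c.png

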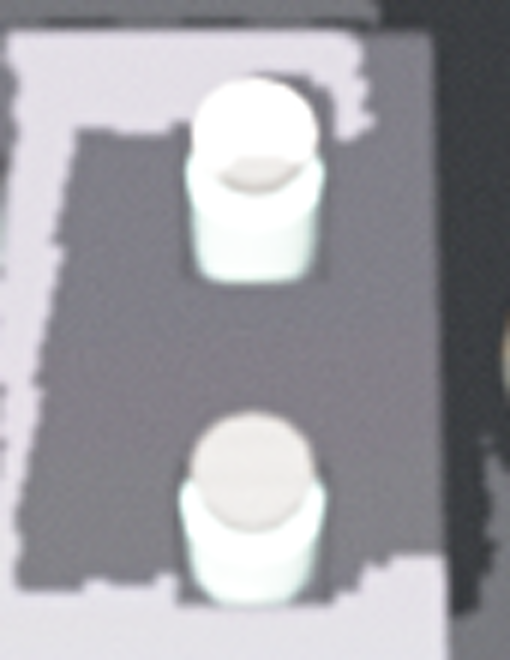

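Run:
```python
from h import *
s=pickle.load(open("w6.pkl","rb"))
y=np.radians(5.04);n=np.array([-.5*np.cos(y),-.5*np.sin(y),.866])
C=lambda c:(np.array(c,float)+.5)/6-.5+[235,125]
P=rayplane(s,C([(255,134),(253,471)]),n,-.226+.024);print(P.round(4))
u=np.array([np.cos(y),np.sin(y)]);v=np.array([-u[1],u[0]]);print((P[:,:2]@v).round(4),(P[:,:2]@u).round(4))
for q in([.5033,.2675],[.5522,.2724]):print(q@v,q@u)
```

```text
[[0.5039 0.2685 0.0702]
 [0.5538 0.273  0.0991]]
[0.2232 0.2232] [0.5255 0.5757]
0.22225023322180962 0.5248542405590825
0.2228353643952798 0.5739956449092823
```

Run:
```python
from st import *
to([.5064,.2685,.11],95.04)
```

```text
t 9.25 p [0.5571 0.2736 0.2226] yaw 95.22 zax [-0.005 -0.002 -1.   ] F [ 0.4 -0.1 -0.8] M [ 0.11 -0.15  0.04] gap 0.057 q [ 0.37  0.06  1.71 -0.    1.38 -1.29]
spin 0.0032
tool shift -0.0007 -0.0509 0.1126 xy len 0.0509
```

{"op": "play_rows", "data": {"plan": [[0.45,0,-0.017,0,0.003],[0.45,0,-0.017,0.02,0],[0.45,0,-0.017,0.04,0],[0.45,0,0,0.04,0],[0.45,0,0,0.012,0],[0.45,0,0,0,0],[0.45,0,0,0,0],[0.45,0,0,0,0]]}}

```text
time_s: 10.05
position: [0.5098, 0.2679, 0.1163]
eef_rot: [2.125, 2.311, 0.006]
wrist_force: [-0.4, 0.2, 0.7]
finger_gap: 0.0429
```

Run:
```python
from st import *
from h import crop
to([.5064,.2685,.0535],95.04)
s=robot.snapshot("wrist");cv2.imwrite("pics/w7.png",s["frame"][:,:,::-1]);to([.5064,.2685,.0535],95.04)
```

```text
t 10.05 p [0.5098 0.2679 0.1163] yaw 94.8 zax [ 0.004  0.002 -1.   ] F [-0.4  0.2  0.7] M [ 0.12 -0.13  0.01] gap 0.0429 q [ 0.39  0.04  1.91 -0.    1.19 -1.26]
spin -0.0043
tool shift 0.0009 -0.0034 0.0628 xy len 0.0035
t 10.1 p [0.5097 0.268  0.1162] yaw 94.81 zax [ 0.004  0.002 -1.   ] F [ 0.  -0.7  0.6] M [ 0.13 -0.13  0.07] gap 0.0426 q [ 0.39  0.04  1.91 -0.    1.19 -1.26]
spin -0.0041
tool shift 0.0008 -0.0032 0.0627 xy len 0.0033
```

View pics/w7.png

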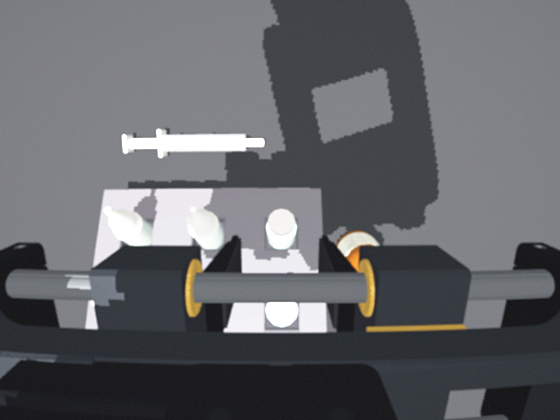

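{"op": "play_rows", "data": {"plan": [[0.45,0.0008,-0.0032,0.02,-0.004],[0.45,0,0,0.02,0],[0.45,0,0,0.015,0],[0.45,0,0,0.005,0],[0.45,0,0,0,0],[0.45,0,0,0,0],[0.45,0,0,0,0]]}}

```text
time_s: 10.8
position: [0.5056, 0.2684, 0.0549]
eef_rot: [2.121, 2.317, 0.003]
wrist_force: [-0.4, 0.1, -0.4]
finger_gap: 0.0428
```

Run:
```python
from st import *
from h import crop
to([.5064,.2685,.0535],95.04)
s=robot.snapshot("wrist");cv2.imwrite("pics/w8.png",s["frame"][:,:,::-1])
s=robot.snapshot("scene");crop(s,280,180,440,340,4,"pics/s8.png")
```

```text
t 10.8 p [0.5056 0.2684 0.0549] yaw 95.05 zax [ 0.002  0.001 -1.   ] F [-0.4  0.1 -0.4] M [ 0.06 -0.13  0.03] gap 0.0428 q [ 0.39  0.11  1.95  0.    1.08 -1.26]
spin 0.0002
tool shift 0.0001 0.0008 0.0014 xy len 0.0008
```

View pics/w8.png

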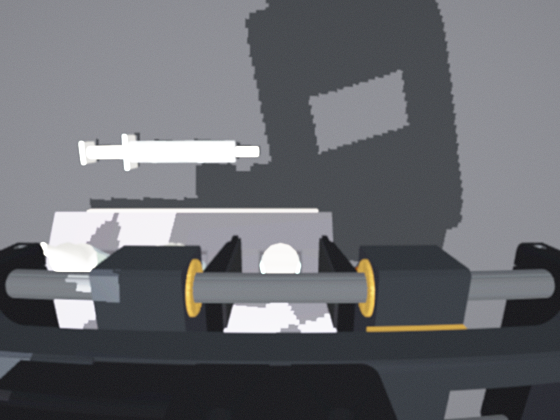

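View pics/s8.png

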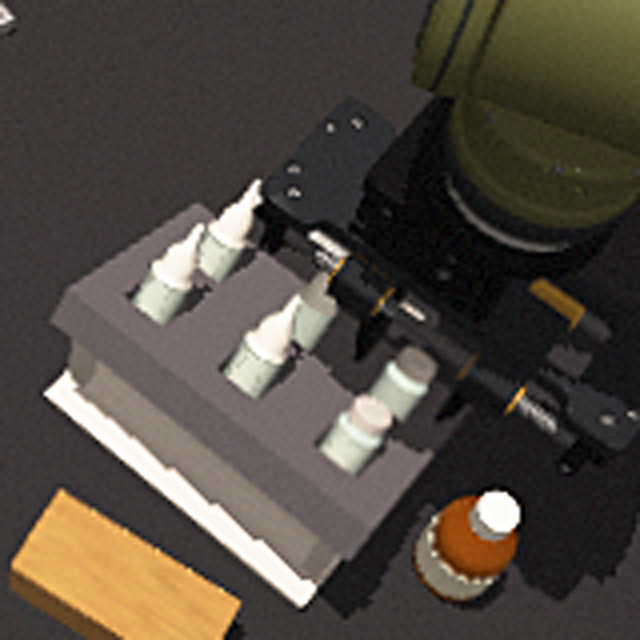

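{"op": "play_rows", "data": {"plan": [[0.1,0,0,0,0],[0.1,0,0,0,0],[0.1,0,0,0,0],[0.1,0,0,0,0],[0.1,0,0,0,0],[0.1,0,0,0,0],[0.1,0,0,0,0]], "newtons": 8}}

```text
time_s: 11.6
position: [0.5047, 0.268, 0.0537]
eef_rot: [-2.121, -2.317, 0.0]
wrist_force: [-0.8, 0.4, 0.9]
finger_gap: 0.0213
```

Run:
```python
from st import *
st()
```

```text
t 11.6 p [0.5047 0.268  0.0537] yaw 95.05 zax [-0.  0. -1.] F [-0.8  0.4  0.9] M [ 0.04 -0.17  0.03] gap 0.0213 q [ 0.39  0.11  1.96  0.    1.08 -1.26]
```

{"op": "play_rows", "data": {"plan": [[0.1,0,-0.002,-0.0035,0],[0.1,0,-0.003,-0.0052,0],[0.1,0,-0.003,-0.0052,0],[0.1,0,-0.003,-0.0052,0],[0.1,0,-0.005,-0.0087,0],[0.1,0,-0.005,-0.0087,0],[0.1,0,0,-0.03,0],[0.1,0,0,-0.03,0],[0.1,0,0,-0.03,0],[0.1,0,0,0,0]]}}

```text
time_s: 12.6
position: [0.4863, 0.2674, 0.1866]
eef_rot: [2.118, 2.314, 0.015]
wrist_force: [0.2, -0.4, 0.7]
finger_gap: 0.0215
```

Run:
```python
from st import *
from h import crop
st()
s=robot.snapshot("wrist");cv2.imwrite("pics/w9.png",s["frame"][:,:,::-1])
s=robot.snapshot("scene");crop(s,280,180,440,340,4,"pics/s9.png")
to([.5455,-.1112,.15],80.2)
```

```text
t 12.6 p [0.4863 0.2674 0.1866] yaw 95.07 zax [ 0.01   0.004 -1.   ] F [ 0.2 -0.4  0.7] M [ 0.14 -0.15  0.03] gap 0.0215 q [ 0.41 -0.07  1.9   0.    1.31 -1.25]
t 12.7 p [0.484  0.2663 0.1813] yaw 95.06 zax [ 0.002  0.001 -1.   ] F [ 0.3 -0.6 -0.9] M [ 0.05 -0.14  0.03] gap 0.0215 q [ 0.41 -0.07  1.9  -0.    1.3  -1.25]
spin 0.2593
tool shift -0.3616 0.1249 0.0313 xy len 0.3825
```

View pics/w9.png

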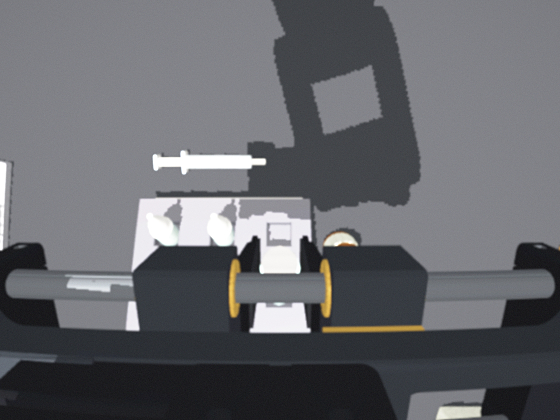

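View pics/s9.png

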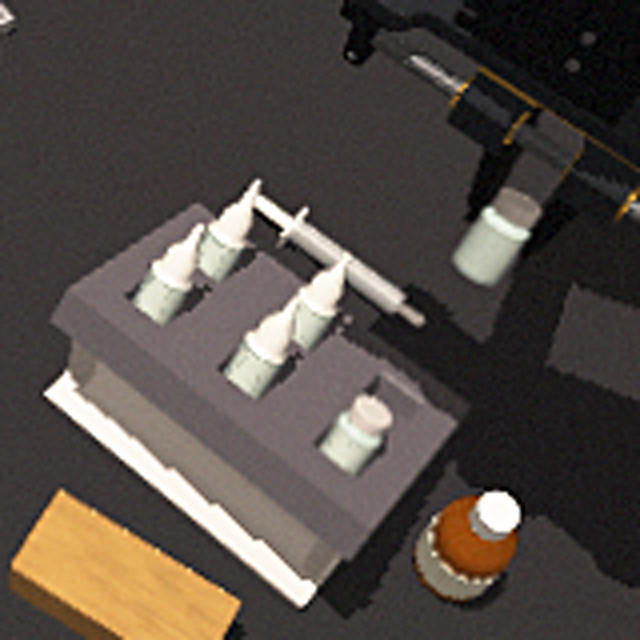

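{"op": "play_rows", "data": {"plan": [[0.1,0,0,0,0.13],[0.1,0,0,0,0.129],[0.1,-0.0315,0.0104,0,0],[0.1,-0.04,0.0115,0,0],[0.1,-0.04,0.0115,0,0],[0.1,-0.04,0.0115,0,0],[0.1,-0.04,0.0115,0,0],[0.1,-0.04,0.0115,0,0],[0.1,-0.04,0.0115,0,0],[0.1,-0.04,0.0115,0,0],[0.1,-0.03,0.009,0,0],[0.1,-0.02,0.0055,0.03,0]]}}

```text
time_s: 13.9
position: [0.5281, -0.1108, 0.1525]
eef_rot: [2.401, 2.018, 0.005]
wrist_force: [1.4, -0.1, -0.2]
finger_gap: 0.0214
```

{"op": "play_rows", "data": {"plan": [[0.1,0,0,0.03,0],[0.1,0,0,0.02,0],[0.1,0,0,0.02,0],[0.1,0,0,0,0],[0.1,0,0,0,0],[0.1,0,0,0,0]]}}

```text
time_s: 14.5
position: [0.5266, -0.1081, 0.081]
eef_rot: [2.402, 2.023, 0.001]
wrist_force: [-0.1, 0.1, -0.1]
finger_gap: 0.0214
```

Run:
```python
from st import *
from h import crop
to([.5263,-.1079,.0562],80.2)
s=robot.snapshot("wrist");cv2.imwrite("pics/w10.png",s["frame"][:,:,::-1])
s=robot.snapshot("scene");crop(s,160,90,310,230,4.2,"pics/s10.png")
to([.5263,-.1079,.0562],80.2)
```

```text
t 14.5 p [ 0.5266 -0.1081  0.081 ] yaw 80.22 zax [ 0.001 -0.    -1.   ] F [-0.1  0.1 -0.1] M [ 0.07 -0.14 -0.01] gap 0.0214 q [-0.3  -0.    2.02 -0.    1.12 -1.7 ]
spin 0.0004
tool shift 0.0001 -0.0004 0.0248 xy len 0.0004
t 14.6 p [ 0.527  -0.1082  0.0815] yaw 80.22 zax [ 0.002 -0.001 -1.   ] F [ 0.5 -0.5  0.1] M [ 0.09 -0.13 -0.03] gap 0.0215 q [-0.3  -0.    2.02 -0.    1.12 -1.7 ]
spin 0.0004
tool shift 0.0001 -0.0008 0.0253 xy len 0.0008
```

View pics/w10.png

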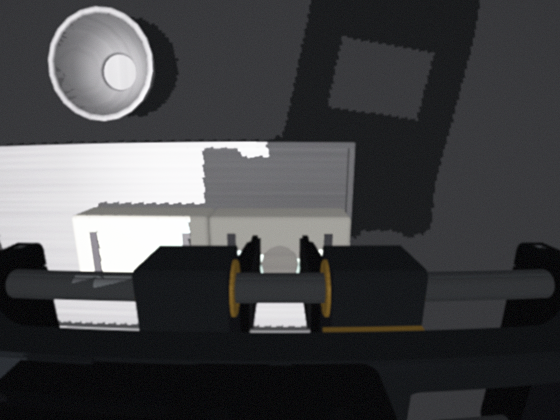

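View pics/s10.png

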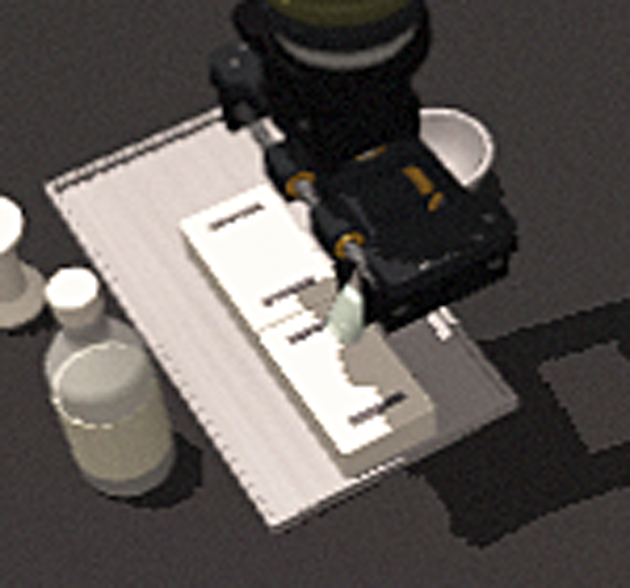

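{"op": "play_rows", "data": {"plan": [[0.1,0,-0.0005,0.01,0],[0.1,0,0,0.008,0],[0.1,0,0,0.003,0],[0.1,0,0,0.002,0],[0.1,0,0,0,0],[0.1,0,0,0,0]], "newtons": 6}}

```text
time_s: 15.2
position: [0.5258, -0.108, 0.0572]
eef_rot: [2.403, 2.024, 0.0]
wrist_force: [-0.4, -0.4, -0.8]
finger_gap: 0.0217
```

Run:
```python
from st import *
from h import crop
to([.5263,-.1079,.0562],80.2)
s=robot.snapshot("scene");crop(s,190,110,290,210,6,"pics/s11.png")
```

```text
t 15.2 p [ 0.5258 -0.108   0.0572] yaw 80.21 zax [ 0. -0. -1.] F [-0.4 -0.4 -0.8] M [-0.01 -0.15 -0.03] gap 0.0217 q [-0.3   0.03  2.03  0.    1.08 -1.7 ]
spin 0.0002
tool shift 0.0001 0.0005 0.001 xy len 0.0005
```

View pics/s11.png

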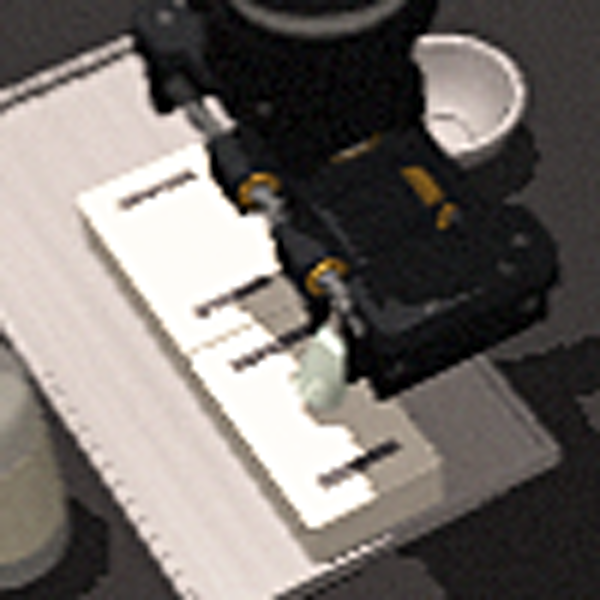

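{"op": "play_rows", "data": {"plan": [[0.1,0,0,0.001,0],[0.1,0,0,0.001,0],[0.1,0,0,0,0],[0.1,0,0,0,0]]}}

```text
time_s: 15.65
position: [0.5259, -0.108, 0.0554]
eef_rot: [2.403, 2.024, 0.0]
wrist_force: [-0.1, 0.8, 0.8]
finger_gap: 0.0213
```

{"op": "play_rows", "data": {"plan": [[0.1,0,0,0.001,0],[0.1,0,0,0.001,0],[0.1,0,0,0,0],[0.1,0,0,0,0]]}}

```text
time_s: 16.05
position: [0.5267, -0.1082, 0.0547]
eef_rot: [2.401, 2.023, 0.002]
wrist_force: [-0.6, 0.9, 6.1]
finger_gap: 0.0215
```

{"op": "play_rows", "data": {"plan": [[0.1,0,0.0021,0,0],[0.1,0,0.0021,0,0],[0.1,0,0.0022,0.0004,0],[0.1,0,0.0022,0.0004,0],[0.1,0,0.0022,0.0007,0],[0.1,0,0.0022,0.0008,0],[0.1,0,0,0,0],[0.1,0,0,0,0],[0.1,0,0,0,0]]}}

```text
time_s: 16.95
position: [0.5384, -0.1101, 0.0507]
eef_rot: [-2.403, -2.024, -0.0]
wrist_force: [0.7, 0.7, 2.1]
finger_gap: 0.0216
```

Run:
```python
from st import *
from h import crop
st()
s=robot.snapshot("scene");crop(s,190,110,290,210,6,"pics/s12.png")
s=robot.snapshot("wrist");crop(s,180,180,380,330,4,"pics/w12.png")
```

```text
t 16.95 p [ 0.5384 -0.1101  0.0507] yaw 80.21 zax [-0.  0. -1.] F [0.7 0.7 2.1] M [ 0.13 -0.27  0.01] gap 0.0216 q [-0.3   0.07  2.01  0.    1.07 -1.7 ]
```

View pics/s12.png

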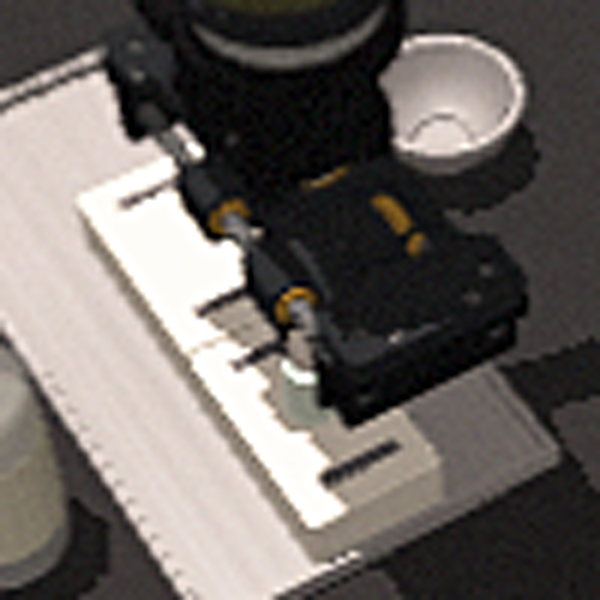

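View pics/w12.png

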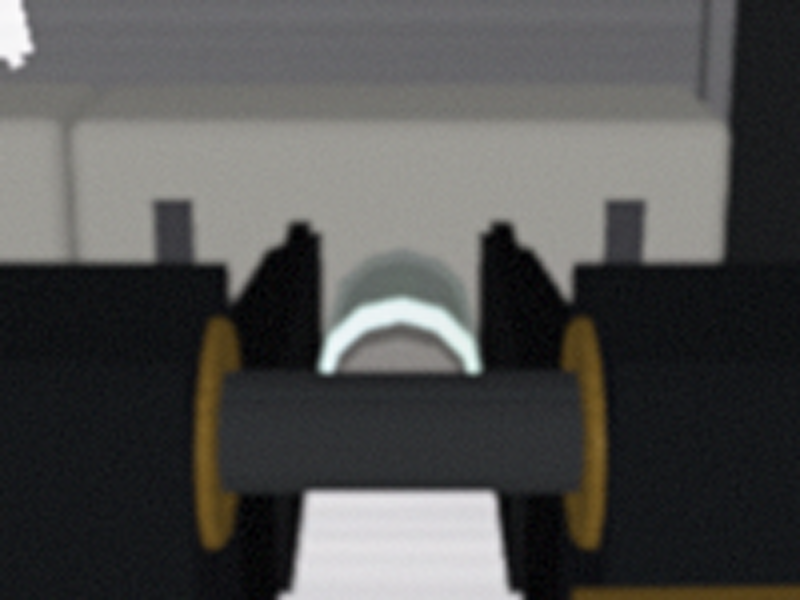

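{"op": "play_rows", "data": {"plan": [[0.26,0,0,0,0],[0.3,0,0,0,0],[0.35,0,0,0,0],[0.45,0,0,0,0],[0.5,0,0,0,0],[0.5,0,0,0,0]]}}

```text
time_s: 17.65
position: [0.5385, -0.1101, 0.0508]
eef_rot: [-2.403, -2.024, 0.0]
wrist_force: [-0.2, -0.0, -0.4]
finger_gap: 0.0466
```

{"op": "play_rows", "data": {"plan": [[0.5,0,0,-0.01,0],[0.5,0,0,-0.02,0],[0.5,0,0,-0.03,0],[0.5,0,0,-0.04,0],[0.5,0,0,-0.03,0],[0.5,0,0.02,-0.02,0],[0.5,0,0.025,0,0],[0.5,0,0.015,0,0],[0.5,0,0,0,0]]}}

```text
time_s: 18.55
position: [0.5989, -0.1206, 0.2019]
eef_rot: [2.402, 2.023, 0.001]
wrist_force: [-0.7, -0.2, -0.3]
finger_gap: 0.0474
```

Run:
```python
from st import *
from h import crop
import pickle
st()
s=robot.snapshot("scene");crop(s,190,110,290,210,6,"pics/s13.png")
s=robot.snapshot("wrist");pickle.dump(s,open("w13.pkl","wb"));crop(s,150,60,410,250,3,"pics/w13.png")
```

```text
t 18.55 p [ 0.5989 -0.1206  0.2019] yaw 80.22 zax [ 0.001 -0.    -1.   ] F [-0.7 -0.2 -0.3] M [ 0.09 -0.15  0.02] gap 0.0474 q [-0.29  0.05  1.75  0.    1.34 -1.69]
```

View pics/s13.png

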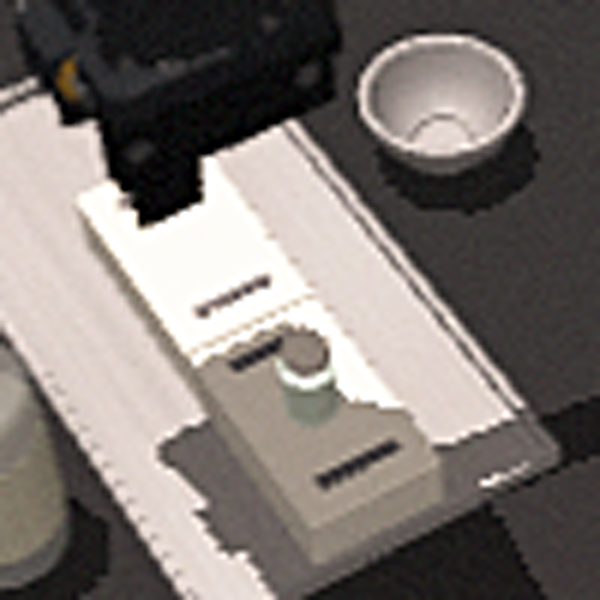

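View pics/w13.png

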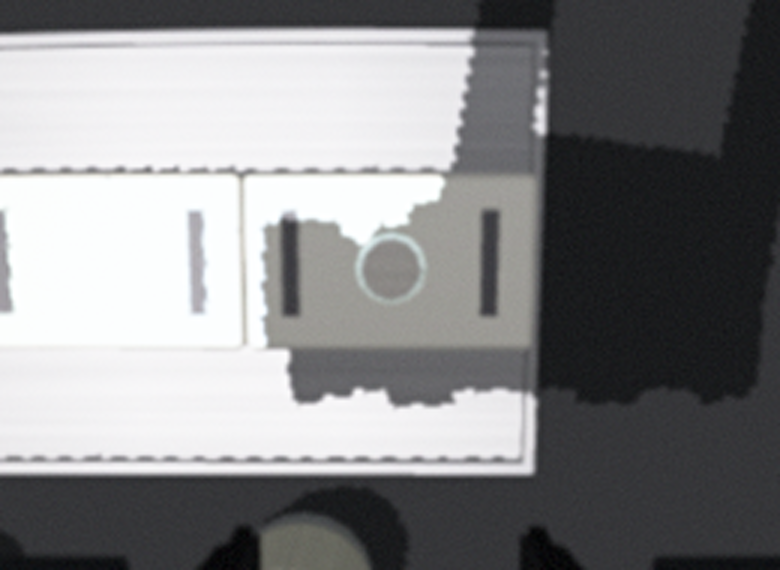

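Run:
```python
from h import *
s=pickle.load(open("w13.pkl","rb"))
C=lambda c:(np.array(c,float)+.5)/3-.5+[150,60]
a=np.radians(80.2);Y=np.array([np.cos(a),np.sin(a)]);X=np.array([Y[1],-Y[0]])
for z,l in((.034,[(290,262),(489,262),(200,262),(390,174),(390,348),(100,174),(100,347)]),(.0595,[(391,268)]),(.072,[(390.5,269)])):
    p=onplane(s,C(l),z)[:,:2]*1000;print(np.c_[p@X,p@Y].round(1))
```

```text
[[ 557.5  -50.8]
 [ 557.5   17.1]
 [ 557.3  -81.7]
 [ 528.4  -16.7]
 [ 587.   -16.7]
 [ 527.7 -114.5]
 [ 586.3 -118.1]]
[[558.4 -16.3]]
[[558.2 -16.5]]
```

{"op": "play_rows", "data": {"plan": [[0.45,0,0,0,-0.13],[0.45,0,0,0,-0.129],[0.45,0.044,-0.001,0,0],[0.45,0.044,-0.001,0,0],[0.45,0.044,-0.001,0,0],[0.45,0.044,-0.001,0,0],[0.45,0.044,-0.001,0,0],[0.45,0.044,-0.001,0,0],[0.45,0.044,-0.001,0,0],[0.45,0.044,-0.001,0,0],[0.45,0.044,-0.001,0,0],[0.45,0,0,0.03,0]], "newtons": 8}}

```text
time_s: 19.85
position: [0.5548, 0.2787, 0.1761]
eef_rot: [2.113, 2.321, 0.015]
wrist_force: [-0.2, -0.8, 1.3]
finger_gap: 0.0428
```

{"op": "play_rows", "data": {"plan": [[0.45,0,0,0.03,0],[0.45,0,0,0,0],[0.45,0,0,0,0],[0.45,0,0,0,0]]}}

```text
time_s: 20.25
position: [0.5547, 0.2733, 0.1431]
eef_rot: [2.121, 2.316, 0.004]
wrist_force: [0.8, 0.3, -0.1]
finger_gap: 0.0428
```

Run:
```python
from st import *
to([.5547,.2727,.0825],95.04)
s=robot.snapshot("wrist");cv2.imwrite("pics/w14.png",s["frame"][:,:,::-1])
to([.5547,.2727,.0825],95.04)
```

```text
t 20.25 p [0.5547 0.2733 0.1431] yaw 95.02 zax [ 0.003  0.001 -1.   ] F [ 0.8  0.3 -0.1] M [ 0.06 -0.19  0.01] gap 0.0428 q [ 0.37  0.11  1.79  0.    1.24 -1.29]
spin -0.0003
tool shift -0.0006 -0.0 0.0606 xy len 0.0006
t 20.3 p [0.5549 0.2734 0.1434] yaw 95.02 zax [ 0.003  0.001 -1.   ] F [ 0.2 -0.   0.2] M [ 0.1  -0.13 -0.03] gap 0.0427 q [ 0.37  0.11  1.79  0.    1.24 -1.29]
spin -0.0003
tool shift -0.0007 -0.0003 0.0609 xy len 0.0007
```

View pics/w14.png

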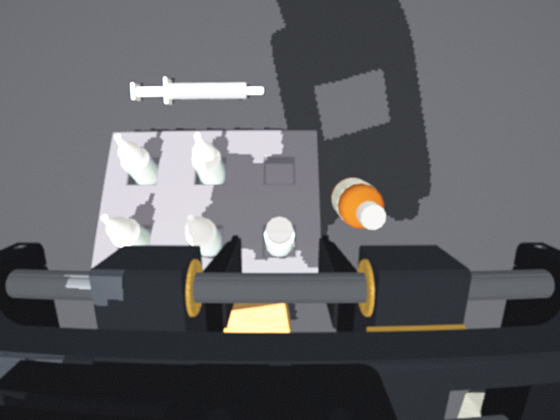

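{"op": "play_rows", "data": {"plan": [[0.45,-0.0006,0,0.02,0],[0.45,0,0,0.02,0],[0.45,0,0,0.015,0],[0.45,0,0,0.005,0],[0.45,0,0,0,0],[0.45,0,0,0,0],[0.45,0,0,0,0]]}}

```text
time_s: 21.0
position: [0.5547, 0.2731, 0.0822]
eef_rot: [2.121, 2.317, 0.003]
wrist_force: [0.1, -0.1, 0.5]
finger_gap: 0.0428
```

{"op": "play_rows", "data": {"plan": [[0.1,0,0,0,0],[0.1,0,0,0,0],[0.1,0,0,0,0],[0.1,0,0,0,0],[0.1,0,0,0,0],[0.1,0,0,0,0],[0.1,0,0,0,0]]}}

```text
time_s: 21.7
position: [0.5539, 0.2728, 0.081]
eef_rot: [2.121, 2.317, 0.0]
wrist_force: [-0.2, 0.8, 0.0]
finger_gap: 0.0215
```

Run:
```python
from st import *
to([.5547,.2727,.0825],95.04)
```

```text
t 21.7 p [0.5539 0.2728 0.081 ] yaw 95.05 zax [ 0.  0. -1.] F [-0.2  0.8  0. ] M [ 0.17 -0.14 -0.04] gap 0.0215 q [ 0.37  0.17  1.83  0.    1.14 -1.29]
spin 0.0003
tool shift -0.0002 0.0008 -0.0015 xy len 0.0008
```

{"op": "play_rows", "data": {"plan": [[0.1,0,-0.002,-0.0035,0],[0.1,0,-0.003,-0.0052,0],[0.1,0,-0.003,-0.0052,0],[0.1,0,-0.003,-0.0052,0],[0.1,0,-0.005,-0.0087,0],[0.1,0,-0.005,-0.0087,0],[0.1,0,0,-0.03,0],[0.1,0,0,-0.03,0],[0.1,0,0,0,0],[0.1,0,0,0,0]]}}

```text
time_s: 22.7
position: [0.5332, 0.2711, 0.1787]
eef_rot: [2.121, 2.317, 0.003]
wrist_force: [-0.2, -0.2, -0.0]
finger_gap: 0.0213
```

Run:
```python
from st import *
from h import crop
s=robot.snapshot("scene");crop(s,280,180,440,340,4,"pics/s15.png")
to([.5076,-.2064,.0545],80.2)
```

```text
t 22.75 p [0.5324 0.2708 0.177 ] yaw 95.06 zax [-0. -0. -1.] F [-0.2 -0.1  0.1] M [ 0.07 -0.15  0.06] gap 0.0215 q [ 0.38  0.04  1.81  0.    1.3  -1.28]
spin 0.2593
tool shift -0.4744 0.0568 0.1225 xy len 0.4778
```

View pics/s15.png

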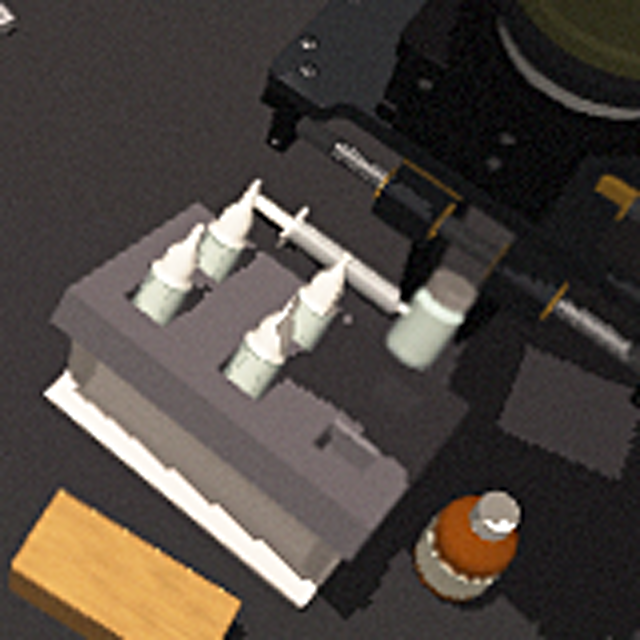

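{"op": "play_rows", "data": {"plan": [[0.1,0,0,0,0.13],[0.1,0,0,0,0.129],[0.1,-0.042,0.005,0,0],[0.1,-0.048,0.006,0,0],[0.1,-0.048,0.006,0,0],[0.1,-0.048,0.006,0,0],[0.1,-0.048,0.006,0,0],[0.1,-0.048,0.006,0,0],[0.1,-0.048,0.006,0,0],[0.1,-0.048,0.006,0,0],[0.1,-0.048,0.005,0,0],[0.1,-0.048,0.0048,0,0]]}}

```text
time_s: 23.95
position: [0.5068, -0.2072, 0.1753]
eef_rot: [-2.401, -2.022, 0.002]
wrist_force: [0.1, -0.4, 0.0]
finger_gap: 0.0215
```

{"op": "play_rows", "data": {"plan": [[0.1,0,0,0.03,0],[0.1,0,0,0.03,0],[0.1,0,0,0.03,0],[0.1,0,0,0.01,0],[0.1,0,0,0,0],[0.1,0,0,0,0],[0.1,0,0,0,0]]}}

```text
time_s: 24.65
position: [0.5095, -0.2063, 0.0792]
eef_rot: [2.4, 2.022, 0.002]
wrist_force: [0.8, 0.2, -0.5]
finger_gap: 0.0214
```

Run:
```python
from st import *
from h import crop
s=robot.snapshot("wrist");cv2.imwrite("pics/w16.png",s["frame"][:,:,::-1])
to([.5076,-.2064,.0545],80.2)
```

```text
t 24.7 p [ 0.5096 -0.2063  0.0793] yaw 80.23 zax [ 0.003 -0.002 -1.   ] F [-0.1 -0.4  0.1] M [ 0.14 -0.22 -0.03] gap 0.0214 q [-0.48  0.03  1.99 -0.    1.12 -1.88]
spin 0.0005
tool shift -0.0004 -0.0019 0.0248 xy len 0.002
```

View pics/w16.png

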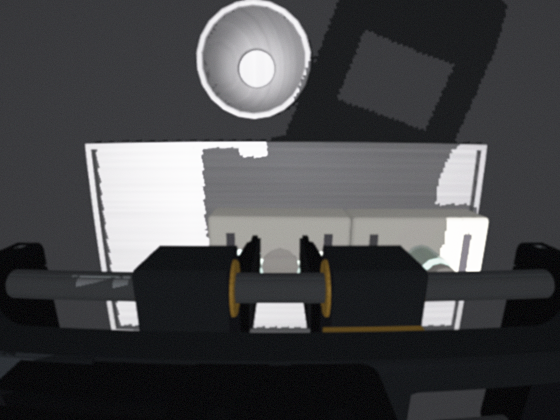

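{"op": "play_rows", "data": {"plan": [[0.1,0,-0.0015,0.01,0],[0.1,0,0,0.008,0],[0.1,0,0,0.004,0],[0.1,0,0,0.001,0],[0.1,0,0,0,0],[0.1,0,0,0,0],[0.1,0,0,0,0]], "newtons": 5}}

```text
time_s: 25.4
position: [0.5069, -0.2057, 0.0545]
eef_rot: [2.403, 2.024, 0.0]
wrist_force: [0.1, -0.5, -0.6]
finger_gap: 0.0215
```

{"op": "play_rows", "data": {"plan": [[0.1,0,0,0.001,0],[0.1,0,0,0,0],[0.1,0,0,0,0]]}}

```text
time_s: 25.7
position: [0.507, -0.2057, 0.0537]
eef_rot: [2.402, 2.024, 0.0]
wrist_force: [-0.2, -0.5, 0.8]
finger_gap: 0.0218
```

{"op": "play_rows", "data": {"plan": [[0.1,0,0,0.001,0],[0.1,0,0,0,0],[0.1,0,0,0,0]]}}

```text
time_s: 26.0
position: [0.5074, -0.2059, 0.0533]
eef_rot: [2.402, 2.023, 0.001]
wrist_force: [-1.8, 0.6, 5.5]
finger_gap: 0.0221
```

{"op": "play_rows", "data": {"plan": [[0.1,0,0.0021,0,0],[0.1,0,0.0021,0,0],[0.1,0,0.0022,0.0004,0],[0.1,0,0.0022,0.0004,0],[0.1,0,0.0022,0.0007,0],[0.1,0,0.0022,0.0008,0],[0.1,0,0,0,0],[0.1,0,0,0,0],[0.1,0,0,0,0]]}}

```text
time_s: 26.9
position: [0.5194, -0.2077, 0.0497]
eef_rot: [-2.403, -2.023, 0.0]
wrist_force: [0.7, -0.6, 0.5]
finger_gap: 0.0218
```

Run:
```python
from st import *
from h import crop
st()
s=robot.snapshot("scene");crop(s,160,90,270,200,6,"pics/s17.png")
s=robot.snapshot("wrist");crop(s,180,180,380,330,4,"pics/w17.png")
```

```text
t 26.9 p [ 0.5194 -0.2077  0.0497] yaw 80.21 zax [-0.  0. -1.] F [ 0.7 -0.6  0.5] M [-0.01 -0.23  0.03] gap 0.0218 q [-0.48  0.09  1.98  0.    1.07 -1.88]
```

View pics/s17.png

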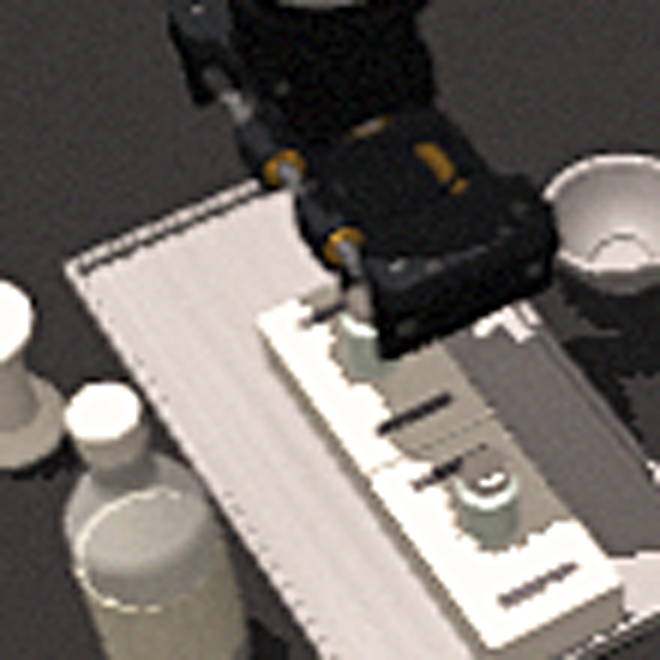

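View pics/w17.png

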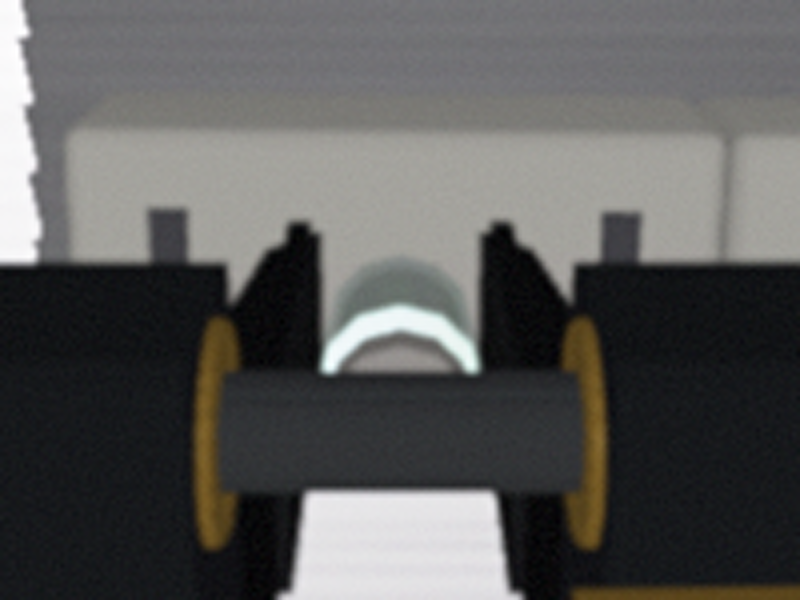

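{"op": "play_rows", "data": {"plan": [[0.26,0,0,0,0],[0.3,0,0,0,0],[0.35,0,0,0,0],[0.45,0,0,0,0],[0.5,0,0,0,0],[0.5,0,0,0,0]]}}

```text
time_s: 27.6
position: [0.5196, -0.2078, 0.0501]
eef_rot: [2.403, 2.024, 0.0]
wrist_force: [-0.2, 0.7, 0.1]
finger_gap: 0.0464
```

{"op": "play_rows", "data": {"plan": [[0.5,0,0,-0.01,0],[0.5,0,0,-0.02,0],[0.5,0,0,-0.03,0],[0.5,0,0,-0.04,0],[0.5,0,0,-0.04,0],[0.5,0.015,0.025,-0.02,0],[0.5,0.015,0.025,0,0],[0.5,0.015,0.025,0,0],[0.5,0,0,0,0],[0.5,0,0,0,0],[0.5,0,0,0,0]]}}

```text
time_s: 28.7
position: [0.6005, -0.1765, 0.2101]
eef_rot: [-2.403, -2.023, 0.001]
wrist_force: [-0.5, -0.1, 0.7]
finger_gap: 0.0473
```

Run:
```python
from st import *
from h import crop
import pickle
st()
s=robot.snapshot("scene");crop(s,140,90,440,340,2.6,"pics/s18.png")
s=robot.snapshot("wrist");pickle.dump(s,open("w18.pkl","wb"));crop(s,130,60,430,250,2.6,"pics/w18.png")
```

```text
t 28.7 p [ 0.6005 -0.1765  0.2101] yaw 80.2 zax [-0.001 -0.    -1.   ] F [-0.5 -0.1  0.7] M [ 0.1  -0.13 -0.02] gap 0.0473 q [-0.37  0.07  1.71 -0.    1.36 -1.77]
```

View pics/s18.png

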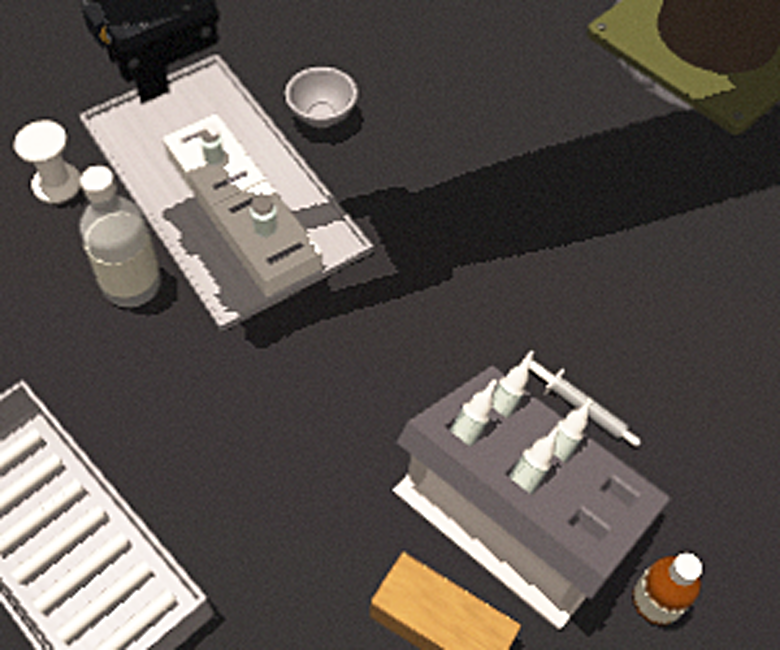

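View pics/w18.png

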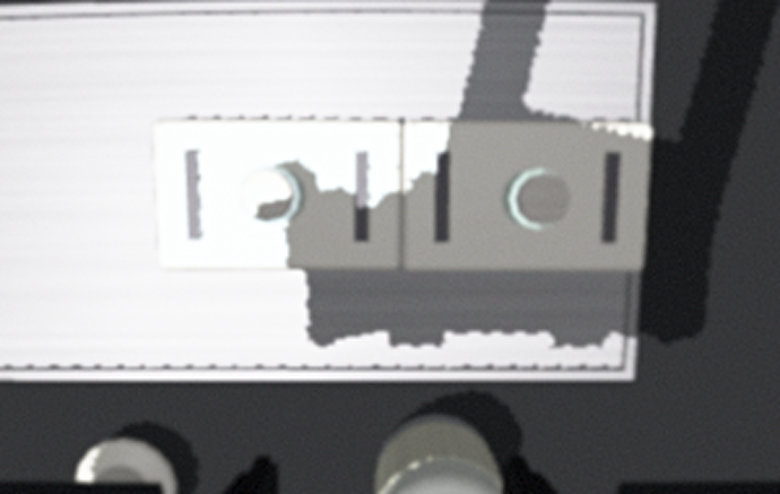

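Run:
```python
from h import *
s=pickle.load(open("w18.pkl","rb"));crop(s,180,95,390,175,3.8,"pics/w18c.png")
C=lambda c:(np.array(c,float)+.5)/2.6-.5+[130,60]
a=np.radians(80.2);Y=np.array([np.cos(a),np.sin(a)]);X=np.array([Y[1],-Y[0]])
for z,l in((.034,[(193,152),(193,240),(362,152),(362,241),(442,152),(442,242),(611,152),(611,242),(164,120),(164,269),(392,120),(392,269),(412,120),(412,269),(630,120),(630,270)]),(.0595,[(268,193.5),(539,198)])):
    p=onplane(s,C(l),z)[:,:2]*1000;print(np.c_[p@X,p@Y].round(1))
```

```text
[[ 539.9 -150. ]
 [ 574.6 -151.7]
 [ 540.4  -82.6]
 [ 575.4  -82.9]
 [ 540.4  -50.9]
 [ 575.8  -50.5]
 [ 540.    16.7]
 [ 575.6   18.4]
 [ 527.3 -161.1]
 [ 586.3 -164.3]
 [ 528.1  -70.7]
 [ 586.7  -70.8]
 [ 528.1  -62.8]
 [ 586.7  -62.6]
 [ 527.5   23.7]
 [ 586.9   26.9]]
[[ 556.4 -116.9]
 [ 558.1  -16.1]]
```

View pics/w18c.png

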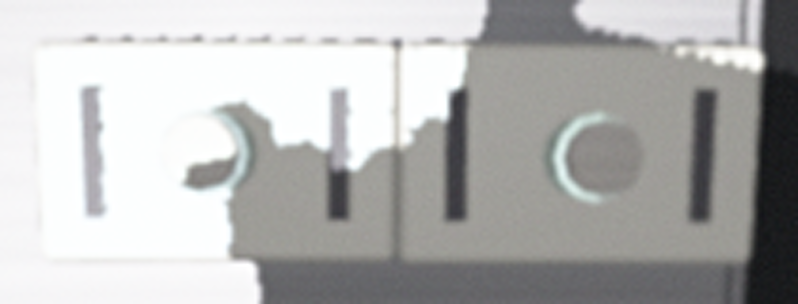

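```bash
python3 -c "
from rig import robot
print(robot.job_done())"
```

```text
the job is handed in; nothing more can be done
None
```

The job is done and handed in at about 29 s, well inside the 72 s limit.

- **Cold pack:** I gripped the loose pack, squared it to the fixed one and slid it along until they touched, at about 8 N. Then I took both squat vials from the +y column of the tray. Each was set down on its lower edge, tilted upright and released: vial_a on the fixed pack, vial_b on the loose one.
- **Last camera check:** The packs meet with no visible gap. They are in line to about 0.5 mm and square to within about half a degree. Both vials stand upright, within about 1 mm of the middle of their packs.
- **Everything else:** The four droppers are still in their pockets, and the other items look undisturbed. The gripper was open and clear, about 0.21 m up. The highest wrist force I saw was about 9 N, but I only read it at the end of each move.
- **Disagreements:** The cameras differed by 2 to 3 mm, and the scene camera by up to 6 mm on the packs, probably because it also saw their sides. I positioned from the wrist camera and the grip itself. Nothing I checked failed.

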